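Load a locator plate under the connector press and lock it with the indexing plunger

ROBOT

A 6-joint arm with a two-finger parallel gripper is mounted at the origin on a cart in front of the work surface, level with it; the furniture and walls round the work are solid. World frame = base frame: x ahead of the robot, y to its left, z up, the work surface at z = 0. Lengths are in m, angles in degrees, forces in N, time in s.
With the tool pointing down it reaches from about 0.4 to 0.825 m from the base axis. Payload 7 kg.
Tool frame: the origin (TCP) lies at the very end of the fingers, on their centre line; the grasp point (between the pads) lies 19 mm behind it (ctrl.grip_depth is the z of the grasp point in the tool frame, in m); z points along the fingers, y is the direction in which the jaws open and shut (so a half turn about z gives the same grasp; the last joint's range is limited). The gripper opens to 88 mm and grips with 3 to 60 N. Pads are 19 mm wide; open, the fingers measure 130 mm over their backs; the gripper's body (78 mm by 193 mm) begins 47 mm behind the grasp point.
Start: joints at [80.506, 20.546, 0.682, 0, -70.136, -16.507], TCP at [0.296, 0.607, 0.227] pointing down, gripper open.
Joint ranges: [-176.03, 176.03], [-82.01, 121.73], [-58.28, 71.71], [-173.87, 95.51], [-174.79, -0.11], [-173.66, 173.66]. Speed limits (degrees/s): [136.94, 136.94, 172.46, 180, 180, 180].

INTERFACE

Orientations are given as [roll, pitch, yaw] about the fixed x, y, z axes, in that order (R = Rz(yaw) Ry(pitch) Rx(roll)).
In Python, from plant import telemetry, snapshot, job, models, ctrl gives the robot as it stands.
- The arm moves only by the tool jog_arm, never from a script. Its argument "targets" is text: rows parted by semicolons, each of 7 numbers parted by spaces: the shift along the tool's x, y, z in m, then the turn, a rotation vector about the tool's x, y, z in degrees, then the gripper command: -1 is shut, 1 is fully open, values between are in proportion. A call has exactly 8 rows; each row is the pose to reach, as a shift and turn from the pose measured when the call began, along the tool's axes at that moment; what a row does not reach only later rows make up. A row lasts 1/8 s, in which the tool goes at most 62.5 mm and 10.7 degrees, less where a joint would pass 70% of its speed; a pose out of reach is approached as far as the arm can. A call with a gripper value outside its range is refused whole. The fingers move at their own pace and stop on an object; the grip force is fixed at half the most. Time passes only in rows, so rows that repeat a pose let the fingers close, or fill a call up. It gives the time, the measured TCP pose, the force and the opening at its end, in the units of the state.
- telemetry.get_obs(): the state, without advancing time (a new reading comes with each control period).
- snapshot(name): name is "scene" or "side" or "wrist"; returns a dict with "img" (420x560x3 uint8, red, green, blue), "range_z" (420x560 float32, m along the optical axis (not along the pixel's ray), 0 where there is no reading), "intrinsics" (3x3 intrinsics, pixels), "k1" (the pictures are not rectified: a ray, as slopes to the right and down, at radius r is drawn at 1 + k1 r^2 times it, then the intrinsics apply), "R" (3x3) and "t" (3): a world point X has camera coordinates R X + t. Camera axes: x right, y down, z forward; pixel columns grow to the right and rows downward; lengths in m; the calibration is good to about 2 mm. A picture is of the moment at which its call begins.
- job.close_job(): hands the job in, once; it reports no verdict.
Trained networks look in a picture, given as the dict that the camera call returned (one of the last four; its "shot" number tells which), for a name from the list of things; names that differ only in an ending like _2 or _b are one class to them, and where a whole thing is asked for, a point or a joint stands for the part that bears it (a point fixed in the world has none). Each returns a list of dicts, best first, with "conf" (0 to 1); they miss things now and then, are a little off and sometimes report something else, mostly with a low value. They report only what shows in the picture. A call takes as long as a camera call.
- models.cut_out(name, picture): "region" (420x560 bool, what is visible of it) and "uv" ([column, row] in pixels, amid what is visible of it).
- models.spot_point(name, picture): "uv" ([column, row] in pixels: a listed point, or the origin of a listed thing).
The state is a dict: "clock": time; "joint_pos": joint angles; "qvel": joint speeds; "tau": joint torques, N m; "tool_pos": TCP position; "orientation": TCP orientation; "force": force on the tool from outside, world axes, zero at the start; "moment": the same for the moment, N m; "opening": finger opening in m.
Only numpy, scipy, OpenCV 4.12 (cv2) and the standard library are available. Lean on these libraries where they do the work, as an engineer would, in place of code of your own. Each camera call takes 0.05 s, during which the arm holds its last target.

TASK

Get the connector press ready: pull up its black T-grip plunger and turn it a little under a quarter turn counter-clockwise so that it rests in its notch and stays up by itself, then slide the locator plate that carries the white housing in under the press bridge until it is fully home against the back stop. Then turn the T-grip back and let the plunger drop right down into the plate's slot, and let go. Keep the housing seated in its nest and off the press head, and leave the spare plate and everything else on the bench where it is.

Things in the scene. Friction and masses are not known exactly. Their poses are not given: they have to be found in the camera images.
- press: Grey bench press, fixed. Origin: on the worktop, under the middle of a plate that is fully home; +x is the way a plate is slid in (from the robot's side, yaw within 0.2), z up. Base 214 x 150 mm, x -140 to +74. Bed top 16 mm above the worktop, x -140 to +64, open at the front. Flat cylinder on the bridge at x +25, y 0: radius 26 mm, top 90 mm above the worktop. Only the T-grip is higher.
- mouth (a point): Middle of the bridge's front lower edge, press x -52, y 0, 56 mm above the worktop (40 above the bed); axes as the press. The bridge, on two pillars, covers press x -52 to +66, y -68 to +68, and is 14 mm thick (top at 70 mm). Only here can a plate be slid in.
- home (a point): Where the origin of the plate is when it is fully home: on the bed, press x 0, y 0, z 16 mm; axes as the press, plate axes parallel to them. The back stop's face is at press x +50. Guide strips 10 mm high beside it: inner faces at y +-43.5 (1.5 mm play a side) from x -50 to +50; in front of them flared lead-ins widen to about y +-53 at x -77.
- head (a point): Middle of the underside of the press head, which hangs from the bridge: press x +25, y 0, 45.5 mm above the worktop, 30 x 32 mm. It is 3.5 mm above the top of the housing when the plate lies on the bed.
- plunger (a joint): Height (m) of the spring plunger on the bridge, axis vertical at press x -34, y +29 mm. 0 = right down: its 6 mm pin ends 4 mm above the bed and bars the way (or stands in the plate's slot). Limit 0.0155; spring 5 N at 0, 12 N at the top. Its cross dog can turn only above 0.0132. Parked in the rest notch it stays at 0.011, pin 3 mm above a plate.
- plunger_turn (a joint): Turn (rad) of the T-grip about the plunger's axis, counter-clockwise seen from above. 0 = T-bar along press x, the plunger can go down; 1.22 = over the rest notch (lowered at 1.05 to 1.4 it drops in). Stops at -0.08 and 1.45. To leave the notch it must first be lifted above 0.0132.
- plunger_grip (a point): Middle of the black T-grip on the plunger: bar 36 mm long (point x axis), 11 mm thick (point y axis), 12 mm high; 112 mm above the worktop when the plunger is down. The point lifts and turns with it. Below the bar a 9 mm stem (17 mm collar under the bar); the sleeve, 21 mm across, ends 24 mm below this point while the plunger is down.
- plate: Aluminium locator plate to load, the one with the blue nest and the white housing: 100 x 84 x 12 mm, loose, 0.17 to 0.29 kg. Origin: middle of its underside; z up, +x to the nest end, which goes in first, -x to the black handle (robot's side, yaw within 0.55). Through slot 10 x 13 mm for the pin at x -34, y +29. Housing top 26 mm above the underside.
- plate_grip (a point): Grip point of the black handle of the plate with the housing: plate x -62.5, y 0, z 34 mm; axes as the plate. The handle is a flat bar 12 mm wide (plate y), 14 deep, 52 long, rising from the plate's front edge and leaning 30 degrees from vertical away from the nest; top end at x -72, z 50. An upright gripper strikes the T-grip or bridge before the plate is home; one along the bar's slope does not.
- nest (a point): Middle of the floor of the plate's blue nest: plate x +25, y 0, z 12 mm; axes as the plate. Nest walls are 8 mm high, with about 2 mm play round the housing.
- housing: White connector housing, 27 x 27 x 14 mm, lying loose in the blue nest; origin in the middle of its underside.
- spare_plate: Bystander, to be left where it is: a like plate with an empty red nest and the same handle; 50 mm high at the handle, origin in the middle of its underside. The two plates change places from start to start.
- spool_yellow: Bystander, to be left where it is: spool of yellow wire, 68 mm across, 51 mm high, standing; origin in the middle of its underside.
- spool_black: Bystander, to be left where it is: spool of black wire, 68 mm across, 51 mm high, standing; origin in the middle of its underside.
- spirit_bottle: Bystander, to be left where it is: white pump bottle, 64 mm across, 124 mm high, standing; origin in the middle of its underside.
- tape_yellow: Bystander, to be left where it is: yellow tape roll, 68 mm across, 18 mm high; origin in the middle of its underside.
- tape_black: Bystander, to be left where it is: black tape roll, 64 mm across, 18 mm high; origin in the middle of its underside.
- side_cutter: Bystander, to be left where it is: side cutter with red handles, lying, 55 x 152 x 12 mm (length along its y); origin in the middle of its underside.
- screwdriver_a: Bystander, to be left where it is: screwdriver with an orange-yellow handle, lying, 22 x 183 x 24 mm (length along its y); origin in the middle of its underside.

How it is judged:
By the outcome, as a careful person would: the job done as asked, in the order asked, and still so for the second after the job is handed in, with the robot touching nothing.
It also fails if it takes over 72 s, if anything falls off the work surface, if the arm or the gripper's body presses on something with over 40 N, if the wrist force passes 120 N, or if a joint passes its speed limit or range.

## Working session

There is one attempt and no reset: what is moved stays moved. The work goes in short steps, Python scripts to look and compute and a tool call to move; the robot and the scene stay as the last step left them, time stands still between calls to the robot, and variables do not carry over. Pictures are saved under pics/ and viewed, and the job is handed in when it is done.

Besides the shell and the picture viewer there is one more tool, called by a JSON object that holds its "op" and its "data". jog_arm: Moves the arm, as the interface text tells. Its arguments: {"type":"object","properties":{"targets":{"type":"string"}},"required":["targets"]}

```bash
ls; mkdir -p pics
python3 - <<'E'
from plant import telemetry, snapshot, job, models, ctrl
import cv2, numpy as np
print(telemetry.get_obs()); print(ctrl.grip_depth)
for n in ["scene","side","wrist"]:
    s=snapshot(n); cv2.imwrite(f"pics/{n}0.png",s["img"][:,:,::-1]); print(n,s["shot"],s["intrinsics"].tolist(),s["k1"],s["R"].tolist(),s["t"].tolist())
E
```

```text
pics
{'clock': 0.0, 'joint_pos': array([ 8.05054426e+01,  2.05900323e+01,  6.33721823e-01, -2.09771924e-02,
       -7.01367519e+01, -1.65064133e+01]), 'qvel': array([ 0.02075932, -0.04311892, -0.01851395,  0.10598514,  0.0192706 ,
        0.0963866 ]), 'tau': array([-7.61769461e-04, -5.82721603e+01,  2.93061626e+01,  6.99701920e+00,
        6.94390954e-03, -1.63977584e-04]), 'tool_pos': array([0.29571893, 0.60621868, 0.22563544]), 'orientation': array([ 1.79905170e+02, -7.53647593e-03, -2.60081080e+01]), 'force': array([-0.161892  , -0.22540664,  0.05292769]), 'moment': array([-0.01902228,  0.02855846, -0.0027533 ]), 'opening': 0.08773261297889176}
-0.0188
scene 1 [[500.2432990016156, 0.0, 275.3327063202297], [0.0, 500.2432990016156, 203.11059993379837], [0.0, 0.0, 1.0]] 0.02317224870179554 [[0.7411488646390513, -0.6710070385654204, 0.021163993949850936], [-0.4490925791573901, -0.5189770052994468, -0.7273092349999285], [0.4990132420988528, 0.5295398211334842, -0.685983499833567]] [-0.4295568233248697, 0.29057420656958777, 0.9710846599118489]
side 2 [[436.4137700946587, 0.0, 276.6782236090053], [0.0, 436.4137700946587, 210.4027161967105], [0.0, 0.0, 1.0]] -0.1297702135099022 [[0.98510177157578, -0.17197175765590422, -0.0004628250194767238], [-0.08064198119982628, -0.4595591790052813, -0.8844785084218602], [0.1518926282162059, 0.8713386686935972, -0.4665807046298021]] [-0.5252587771947945, 0.11364910397613197, 1.0878731548464193]
wrist 3 [[369.5734644189814, 0.0, 280.31576496004675], [0.0, 369.5734644189814, 208.15205832539053], [0.0, 0.0, 1.0]] -0.08016878743084581 [[-0.4382690167133112, -0.8988419192689125, 0.0018636400203467104], [-0.868567993078499, 0.4240394356186278, 0.2564765066040645], [-0.23132209230580733, 0.11078700828713507, -0.9665486684104687]] [0.6741839528738244, -0.032786412952263526, 0.39012097009498475]
```

View pics/scene0.png

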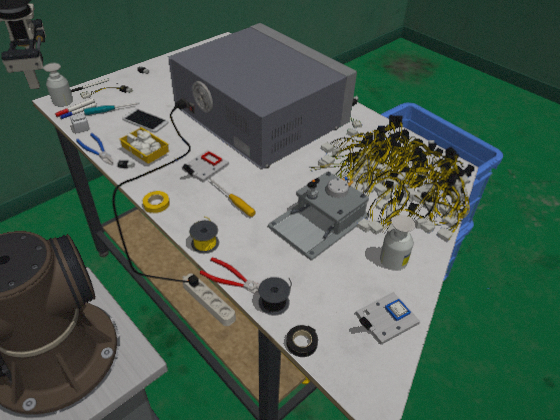

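View pics/side0.png

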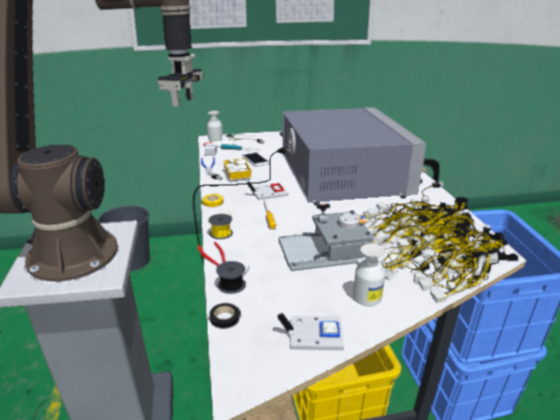

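View pics/wrist0.png

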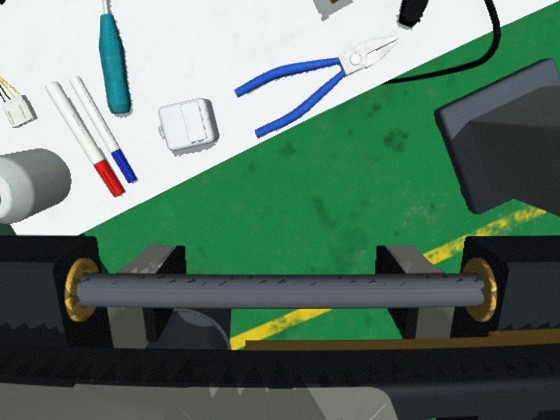

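```bash
cat > h.py <<'E'
import numpy as np, cv2, pickle, sys
from scipy.spatial.transform import Rotation as Rn
from plant import telemetry, snapshot, job, models, ctrl
def pix2ray(s,uv):
    K=s["intrinsics"]; uv=np.atleast_2d(uv).astype(float)
    d=(uv-[K[0][2],K[1][2]])/[K[0][0],K[1][1]]
    rd=np.linalg.norm(d,axis=1); r=rd.copy()
    for _ in range(30): r=rd/(1+s["k1"]*r**2)
    sc=np.where(rd>0,r/np.maximum(rd,1e-12),1)
    return np.c_[d*sc[:,None],np.ones(len(d))]
def cam2w(s,P): return (np.asarray(P)-s["t"])@np.asarray(s["R"])
def proj(s,X):
    K=s["intrinsics"]; c=np.atleast_2d(X)@np.asarray(s["R"]).T+s["t"]
    p=c[:,:2]/c[:,2:]; p=p*(1+s["k1"]*(p**2).sum(1))[:,None]
    return p*[K[0][0],K[1][1]]+[K[0][2],K[1][2]]
def onplane(s,uv,z):
    r=pix2ray(s,uv)@np.asarray(s["R"]); c=-np.asarray(s["R"]).T@s["t"]
    return c+r*((z-c[2])/r[:,2])[:,None]
def cloud(s):
    h,w=s["range_z"].shape; u,v=np.meshgrid(np.arange(w),np.arange(h))
    r=pix2ray(s,np.c_[u.ravel(),v.ravel()])
    return cam2w(s,r*s["range_z"].reshape(-1,1)).reshape(h,w,3)
def tri(views):  # list of (s,uv)
    A=np.zeros((3,3));b=np.zeros(3)
    for s,uv in views:
        R=np.asarray(s["R"]);c=-R.T@s["t"];d=(pix2ray(s,uv)@R)[0];d/=np.linalg.norm(d)
        M=np.eye(3)-np.outer(d,d);A+=M;b+=M@c
    return np.linalg.solve(A,b)
def save(s,n): cv2.imwrite(f"pics/{n}.png",s["img"][:,:,::-1]); pickle.dump(s,open(f"pics/{n}.pkl","wb"))
def cur():
    o=telemetry.get_obs(); return o["tool_pos"],Rn.from_euler("xyz",o["orientation"],degrees=True),o
def shift(p,rot):
    """shift+rotvec in tool axes from the current pose to world pose"""
    p0,R0,o=cur(); return R0.inv().apply(np.asarray(p)-p0),(R0.inv()*rot).as_rotvec(degrees=True)
E
python3 - <<'E'
from h import *
for n in ["scene","side"]:
    s=snapshot(n); save(s,n+"1")
    C=cloud(s)
    for nm in ["press","plate","spare_plate","plate_grip","plunger_grip","nest","housing","spirit_bottle","mouth","home","head","spool_black","spool_yellow","tape_black","screwdriver_a","side_cutter"]:
        r=models.spot_point(nm,s)[:1]
        for q in r:
            u,v=np.round(q["uv"]).astype(int)
            w=C[v,u] if 0<=v<420 and 0<=u<560 else None
            print(n,nm,round(q["conf"],2),np.round(q["uv"],1),"depth pt",np.round(w,3),"z=0:",np.round(onplane(s,q["uv"],0)[0],3))
E
```

```text
scene press 0.89 [325.1 217. ] depth pt [ 0.658 -0.096  0.015] z=0: [ 0.67  -0.087  0.   ]
scene plate 0.75 [387.9 316.3] depth pt [ 0.547 -0.381  0.014] z=0: [ 0.556 -0.377  0.   ]
scene spare_plate 0.8 [205.3 170.1] depth pt [0.544 0.248 0.011] z=0: [0.552 0.258 0.   ]
scene plate_grip 0.62 [365.4 321.4] depth pt [ 0.48 -0.37  0.05] z=0: [ 0.511 -0.354  0.   ]
scene plunger_grip 0.65 [311.6 178.5] depth pt [0.751 0.04  0.002] z=0: [0.75 0.04 0.  ]
scene nest 0.81 [395.3 311.6] depth pt [ 0.56  -0.387  0.023] z=0: [ 0.577 -0.38   0.   ]
scene housing 0.58 [397.3 311.8] depth pt [ 0.56  -0.392  0.028] z=0: [ 0.58  -0.383 -0.   ]
scene spirit_bottle 0.96 [394.6 258.3] depth pt [ 0.657 -0.306  0.046] z=0: [ 0.693 -0.287  0.   ]
scene mouth 0.82 [313.4 208.3] depth pt [ 0.659 -0.054  0.014] z=0: [ 0.67  -0.045  0.   ]
scene home 0.68 [324.2 212.8] depth pt [ 0.625 -0.118  0.066] z=0: [ 0.679 -0.075 -0.   ]
scene head 0.85 [334.9 195.2] depth pt [ 0.679 -0.101  0.079] z=0: [ 0.748 -0.048  0.   ]
scene spool_black 0.63 [273.6 303.8] depth pt [ 0.383 -0.212  0.029] z=0: [ 0.397 -0.196 -0. 
[... 1151 characters left out ...]
t [ 0.624 -0.107  0.065] z=0: [ 0.654 -0.002  0.   ]
side home 0.61 [333.  246.2] depth pt [ 0.641 -0.155  0.056] z=0: [ 0.669 -0.072  0.   ]
side head 0.57 [343.  232.3] depth pt [ 0.675 -0.121  0.071] z=0: [ 0.716 -0.009  0.   ]
side spool_black 0.68 [233.3 287.5] depth pt [ 0.398 -0.217  0.013] z=0: [ 0.399 -0.2    0.   ]
side spool_yellow 0.91 [216.1 234.6] depth pt [0.373 0.014 0.014] z=0: [0.373 0.039 0.   ]
side tape_black 0.83 [225.2 317.9] depth pt [ 0.373 -0.319  0.018] z=0: [ 0.374 -0.298  0.   ]
side screwdriver_a 0.71 [267.1 215. ] depth pt [0.521 0.087 0.021] z=0: [0.527 0.126 0.   ]
side side_cutter 0.77 [218.7 261.1] depth pt [ 0.374 -0.091  0.001] z=0: [ 0.373 -0.089  0.   ]
```

Run:
```python
from h import *
for n in ["scene1","side1"]:
    s=pickle.load(open(f"pics/{n}.pkl","rb")); C=cloud(s).reshape(-1,3); ok=(s["range_z"].ravel()>0)
    P=C[ok]
    def box(lo,hi,x0,x1,y0,y1):
        m=(P[:,2]>lo)&(P[:,2]<hi)&(P[:,0]>x0)&(P[:,0]<x1)&(P[:,1]>y0)&(P[:,1]<y1)
        Q=P[m]; r=cv2.minAreaRect((Q[:,:2]*1000).astype(np.float32)); print(n,lo,hi,len(Q),np.round(Q.mean(0),4),np.round(r[0],1),np.round(r[1],1),round(r[2],1), np.round(cv2.boxPoints(r)).tolist())
    m=(abs(P[:,0]-.6)<.1)&(abs(P[:,1]+.08)<.12)
    print(np.histogram(P[m,2],bins=np.arange(-.006,.14,.004)))
    box(.062,.078,.55,.8,-.2,.02)
    box(.008,.022,.5,.66,-.2,.03)
    box(.082,.098,.55,.8,-.2,.02)
    box(.1,.125,.55,.8,-.2,.04)
    box(.008,.018,.45,.65,-.5,-.3)
    box(.04,.06,.45,.65,-.5,-.3)
```

```text
(array([  75, 1619, 1072,  182,  590, 1280,  274,  100,   81,   33,   41,
         24,   30,   25,   19,   29,   61,   72,  476,  487,   65,   39,
         51,   97,   53,    6,    1,    8,   11,   17,   32,   15,    0,
          0,    0,    0]), array([-0.006, -0.002,  0.002,  0.006,  0.01 ,  0.014,  0.018,  0.022,
        0.026,  0.03 ,  0.034,  0.038,  0.042,  0.046,  0.05 ,  0.054,
        0.058,  0.062,  0.066,  0.07 ,  0.074,  0.078,  0.082,  0.086,
        0.09 ,  0.094,  0.098,  0.102,  0.106,  0.11 ,  0.114,  0.118,
        0.122,  0.126,  0.13 ,  0.134,  0.138]))
scene1 0.062 0.078 1501 [ 0.6736 -0.1012  0.07  ] [684.8 -88.4] [124.3 139.9] 1.1 [[621.0, -20.0], [624.0, -160.0], [748.0, -157.0], [746.0, -17.0]]
scene1 0.008 0.022 2158 [ 0.5906 -0.0969  0.0151] [595.5 -73.6] [129.8 218.3] 5.1 [[521.0, 29.0], [541.0, -188.0], [670.0, -177.0], [650.0, 41.0]]
scene1 0.082 0.098 351 [ 0.691  -0.0864  0.0885] [686.3 -85.2] [ 54.  117.6] 82.2 [[624.0, -104.0], [741.0, -120.0], [748.0, -66.0], [632.0, -50.0]]
scene1 0.1 0.125 84 [ 0.6397 -0.063   0.1137] [641.1 -62.8] [13.4 35.8] 84.
[... 1084 characters left out ...]
7 -0.1035  0.0156] [590. -68.] [124.4 201.7] 4.7 [[520.0, 27.0], [536.0, -174.0], [660.0, -163.0], [644.0, 38.0]]
side1 0.082 0.098 292 [ 0.6896 -0.0866  0.0887] [682.7 -83.3] [ 50.8 120.1] 72.1 [[618.0, -89.0], [732.0, -126.0], [748.0, -78.0], [633.0, -41.0]]
side1 0.1 0.125 86 [ 0.6382 -0.0614  0.1132] [639.4 -61.1] [35.4 13. ] 2.6 [[621.0, -55.0], [622.0, -68.0], [657.0, -67.0], [657.0, -54.0]]
side1 0.008 0.018 1373 [ 0.5388 -0.3831  0.0129] [ 541.5 -377.2] [ 88.4 106. ] 78.0 [[480.0, -409.0], [584.0, -431.0], [603.0, -345.0], [499.0, -323.0]]
side1 0.04 0.06 72 [ 0.4783 -0.3664  0.0475] [ 479.7 -364.4] [14.3 19.1] 82.3 [[469.0, -370.0], [488.0, -373.0], [490.0, -359.0], [471.0, -356.0]]
```

Run:
```python
from h import *
a,b=shift([0.60,-0.07,0.28],Rn.from_euler("xyz",[180,0,-178],degrees=True)); print(a,b)
```

```text
[ 0.5699523   0.47485138 -0.05347923] [2.60782439e-03 6.11084238e-04 1.51997769e+02]
```

Run:
```python
from h import *
s=pickle.load(open("pics/scene1.pkl","rb"));C=cloud(s)
for u,v in [(265,165),(262,158),(175,55),(172,90),(262,110),(350,75),(260,30),(180,100)]: print(u,v,np.round(C[v,u],3))
```

```text
265 165 [0.668 0.14  0.03 ]
262 158 [0.657 0.14  0.059]
175 55 [0.671 0.544 0.191]
172 90 [ 0.719  0.672 -0.001]
262 110 [0.678 0.165 0.187]
350 75 [0.985 0.14  0.186]
260 30 [0.97  0.51  0.192]
180 100 [0.648 0.508 0.066]
```

{"op": "jog_arm", "data": {"targets": "0.3 0.25 -0.055 0 0 80 1;0.3 0.25 -0.055 0 0 80 1;0.3 0.25 -0.055 0 0 80 1;0.3 0.25 -0.055 0 0 80 1;0.3 0.25 -0.055 0 0 80 1;0.3 0.25 -0.055 0 0 80 1;0.36 0.3 -0.055 0 0 80 1;0.39 0.32 -0.055 0 0 85 1"}}

```text
clock: 2.85
tool_pos: [0.5029, 0.1536, 0.2823]
orientation: [-179.9, 0.1, -111.3]
force: [1.3, 1.5, 1.1]
opening: 0.0877
```

Run:
```python
from h import *
print(cur()[2]["joint_pos"])
print(shift([0.57,-0.06,0.29],Rn.from_euler("xyz",[180,0,-178],degrees=True)))
```

```text
[ 3.83811622e+01  4.42843104e+00 -1.29283996e+01  5.19824314e-03
 -7.25476152e+01 -5.96883661e+01]
(array([ 0.17460214, -0.14014334, -0.00783719]), array([1.11724485e-04, 1.01306154e-01, 6.66943348e+01]))
```

{"op": "jog_arm", "data": {"targets": "0.175 -0.14 -0.008 0 0 67 1;0.175 -0.14 -0.008 0 0 67 1;0.175 -0.14 -0.008 0 0 67 1;0.175 -0.14 -0.008 0 0 67 1;0.175 -0.14 -0.008 0 0 67 1;0.175 -0.14 -0.008 0 0 67 1;0.175 -0.14 -0.008 0 0 67 1;0.175 -0.14 -0.008 0 0 67 1"}}

```text
clock: 3.85
tool_pos: [0.5697, -0.0604, 0.2902]
orientation: [179.9, 0.1, -178.3]
force: [0.7, -0.2, -0.8]
opening: 0.0879
```

Run:
```python
from h import *
p,R,o=cur(); print(p,o["joint_pos"])
s=snapshot("wrist"); save(s,"w1"); print(-np.asarray(s["R"]).T@s["t"])
for nm in ["plunger_grip","mouth","head","press"]:
    print(nm,[(q["conf"],q["uv"]) for q in models.spot_point(nm,s)[:2]])
r=models.cut_out("plunger_grip",s)[:1]
for q in r: print(q["conf"],q["uv"],q["region"].sum())
```

```text
[ 0.56969246 -0.06037914  0.29023866] [ 1.34837028e+01  8.87511400e+00 -6.74022924e+00 -3.94539578e-02
 -7.42873181e+01 -1.01759598e+02]
[ 0.50001009 -0.06222035  0.44861507]
plunger_grip [(0.88, [279.0, 256.8]), (0.17, [531.0, 12.1])]
mouth [(0.77, [253.9, 223.7]), (0.34, [105.0, 247.5])]
head [(0.76, [254.5, 279.7])]
press [(0.74, [17.3, 163.7]), (0.56, [258.7, 253.4])]
0.87 [280.6, 254.4] 428
```

View pics/w1.png

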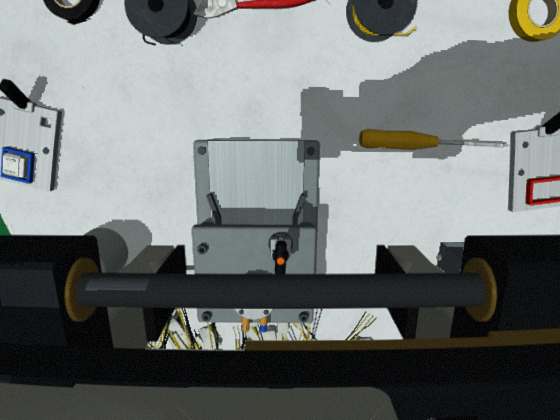

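Run:
```python
from h import *
s=pickle.load(open("pics/w1.pkl","rb")); im=s["img"][:,:,::-1]
c=cv2.resize(im[125:285,180:330],None,fx=5,fy=3.75*1.0,interpolation=cv2.INTER_CUBIC)
c=cv2.resize(im[125:285,180:330],(750,600*800//800),interpolation=cv2.INTER_CUBIC)
cv2.imwrite("pics/w1c.png",cv2.resize(im[125:275,180:330],(600,600),interpolation=cv2.INTER_CUBIC))
C=cloud(s); Z=C[...,2]
for v in [150,180,210,222,224,226,228,230,232,240,256]: print(v,[ (u,round(float(Z[v,u]),3)) for u in (200,250,281,300)])
m=(Z>.1)&(Z<.125)&(np.arange(420)[:,None]<272)&(np.arange(560)[None]>240)&(np.arange(560)[None]<320)
Q=C[m]; print(len(Q),Q.mean(0),cv2.minAreaRect((Q[:,:2]*1000).astype(np.float32)))
```

```text
150 [(200, 0.015), (250, 0.016), (281, 0.019), (300, 0.017)]
180 [(200, 0.013), (250, 0.016), (281, 0.016), (300, 0.017)]
210 [(200, 0.012), (250, 0.017), (281, 0.018), (300, 0.027)]
222 [(200, 0.012), (250, 0.016), (281, 0.018), (300, 0.016)]
224 [(200, 0.011), (250, 0.015), (281, 0.016), (300, 0.023)]
226 [(200, 0.067), (250, 0.063), (281, 0.065), (300, 0.064)]
228 [(200, 0.07), (250, 0.069), (281, 0.068), (300, 0.067)]
230 [(200, 0.071), (250, 0.071), (281, 0.071), (300, 0.071)]
232 [(200, 0.071), (250, 0.07), (281, 0.071), (300, 0.07)]
240 [(200, 0.07), (250, 0.071), (281, 0.08), (300, 0.071)]
256 [(200, 0.07), (250, 0.07), (281, 0.12), (300, 0.071)]
387 [ 0.6369094  -0.05792011  0.1161397 ] ((637.5535278320312, -58.193939208984375), (30.36603546142578, 15.97761058807373), 0.8053774237632751)
```

View pics/w1c.png

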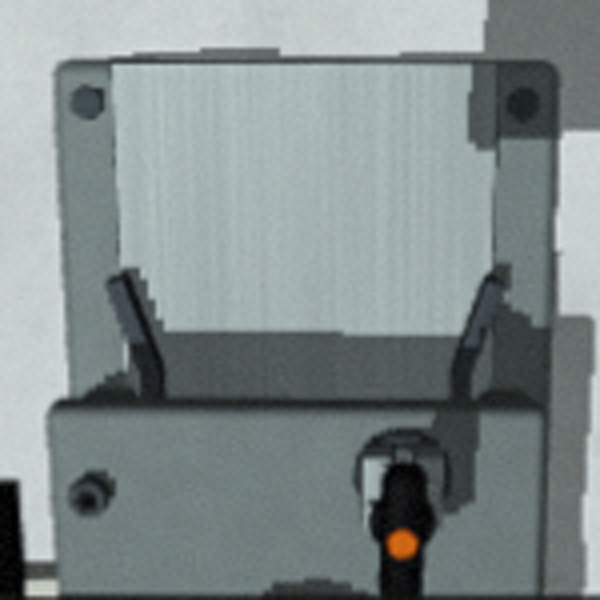

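```bash
cat >> h.py <<'E'
def ld(n): return pickle.load(open(f"pics/{n}.pkl","rb"))
E
python3 - <<'E'
from h import *
s=ld("w1")
for n,uv,z in [("bed L",(193.6,140.7),.016),("bed R",(319.5,140.7),.016),("br L",(192.5,225.5),.07),("br R",(316.6,225.8),.07),("bar end",(280.9,240.7),.118),("dot",(280.5,260.8),.118),("net",(279,256.8),.112)]:
    print(n,np.round(onplane(s,uv,z)[0],4))
E
```

```text
bed L [ 0.5375 -0.1618  0.016 ]
bed R [ 0.5334 -0.0156  0.016 ]
br L [ 0.6235 -0.1531  0.07  ]
br R [ 0.6197 -0.0194  0.07  ]
bar end [ 0.6204 -0.0579  0.118 ]
dot [ 0.6409 -0.0576  0.118 ]
net [ 0.6393 -0.0591  0.112 ]
```

Run:
```python
from h import *
a=ld("scene1")["img"][165:215,285:345,::-1]; b=ld("side1")["img"][190:240,295:355,::-1]
cv2.imwrite("pics/tg.png",np.vstack([cv2.resize(a,(600,300),interpolation=cv2.INTER_CUBIC)[:, :],cv2.resize(b,(600,300),interpolation=cv2.INTER_CUBIC)]))
for n in ["scene1","side1"]:
    print(proj(ld(n),[[.6397,-.058,z] for z in (.118,.106,.1,.088,.07)]))
```

```text
[[311.82728918 180.85344557]
 [311.46650481 184.68729414]
 [311.28802383 186.58428   ]
 [310.93481555 190.33908016]
 [310.41418704 195.87540674]]
[[323.03417138 204.08432152]
 [322.79902171 208.37939681]
 [322.68191517 210.51047985]
 [322.44864873 214.73995806]
 [322.10114325 221.00313008]]
```

View pics/tg.png

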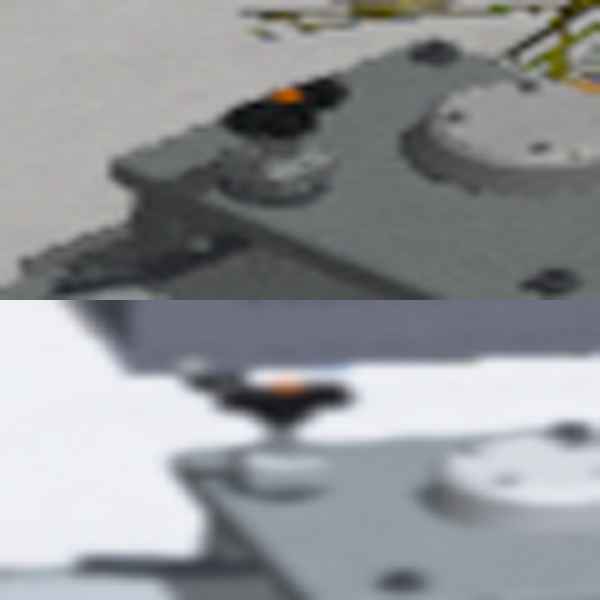

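Run:
```python
from h import *
A=(ld("scene1"),(313.5,180.6));B=(ld("side1"),(323.5,204.5));W=(ld("w1"),(280.5,260.8))
for v in ([A,B],[A,W],[B,W],[A,B,W]): print(tri(v))
for s,_ in (A,B,W):
  for q in [models.spot_point] : pass
print([onplane(*x,.118)[0] for x in (A,B,W)])
```

```text
[ 0.64036736 -0.06211221  0.11979202]
[ 0.64307638 -0.05834868  0.11639221]
[ 0.64129121 -0.05759828  0.11660019]
[ 0.64188429 -0.05862986  0.11729212]
[array([ 0.64334438, -0.05993568,  0.118     ]), array([ 0.64023813, -0.06039327,  0.118     ]), array([ 0.64093814, -0.05763222,  0.118     ])]
```

Run:
```python
from h import *
s=ld("w1"); p,R,o=cur()
for d in (0,.03,.06,.1): print(d,proj(s,p+R.apply([0,0,d])), proj(s,p+R.apply([0.03,0,d])))
print(shift([0.61,-0.0585,0.165],Rn.from_euler("xyz",[180,0,-178.4],degrees=True)))
```

```text
0 [[279.8638918  265.09414424]] [[279.8368959  202.31284659]]
0.03 [[279.95288001 242.66563403]] [[279.93410492 188.37968439]]
0.06 [[280.01959935 225.87195797]] [[280.00586959 178.10441182]]
0.1 [[280.08622512 209.12061963]] [[280.07664795 167.97943977]]
(array([-0.04015188,  0.00041816,  0.12522361]), array([0.05274824, 0.07950726, 0.13121246]))
```

{"op": "jog_arm", "data": {"targets": "-0.06 0.001 0.06 0 0 0 1;-0.071 0.001 0.14 0 0 0 1;-0.071 0.001 0.14 0 0 0 1;-0.071 0.001 0.14 0 0 0 1;-0.071 0.001 0.14 0 0 0 1;-0.071 0.001 0.14 0 0 0 0.0;-0.071 0.001 0.14 0 0 0 -0.2;-0.071 0.001 0.14 0 0 0 -0.2"}}

```text
clock: 5.15
tool_pos: [0.641, -0.0569, 0.1513]
orientation: [179.9, 0.2, -178.3]
force: [-0.4, 0.9, -0.1]
opening: 0.0631
```

Run:
```python
from h import *
p,R,o=cur(); print(p,o["orientation"],o["opening"])
s=snapshot("wrist"); save(s,"w2")
print([(q["conf"],q["uv"]) for q in models.spot_point("plunger_grip",s)[:2]])
print(proj(s,[[.641,-.0585,.118]]),proj(s,p))
cv2.imwrite("pics/w2c.png",cv2.resize(s["img"][120:300,180:380,::-1],(800,600),interpolation=cv2.INTER_CUBIC))
```

```text
[ 0.64100236 -0.05691148  0.15129971] [ 1.79931687e+02  1.65428409e-01 -1.78265605e+02] 0.06311572095761722
[(0.6, [277.1, 235.0])]
[[276.73742272 240.30091324]] [[279.54705522 265.05712964]]
```

View pics/w2c.png

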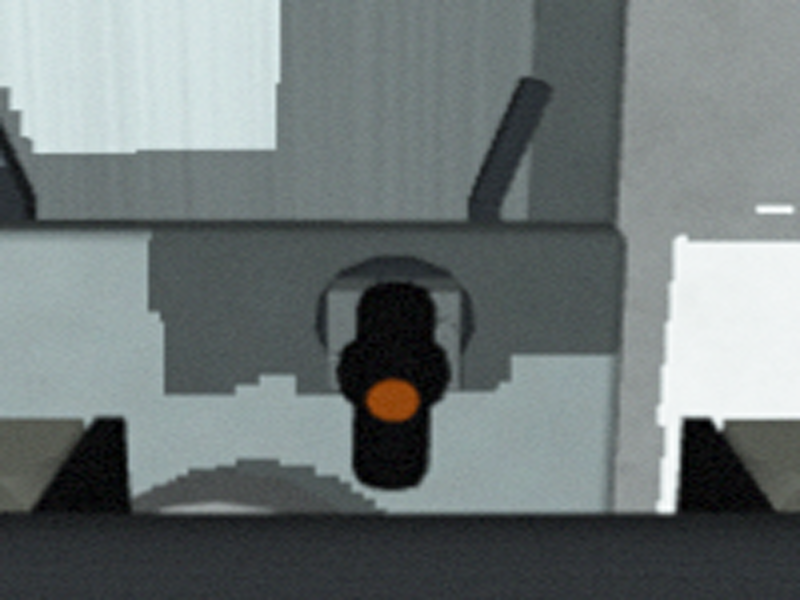

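{"op": "jog_arm", "data": {"targets": "0 -0.001 0.02 0 0 0 -0.2;0 -0.001 0.043 0 0 0 -0.2;0 -0.001 0.043 0 0 0 -0.2;0 -0.001 0.043 0 0 0 -0.4;0 -0.001 0.043 0 0 0 -0.7;0 -0.001 0.043 0 0 0 -1;0 -0.001 0.043 0 0 0 -1;0 -0.001 0.043 0 0 0 -1"}}

```text
clock: 6.25
tool_pos: [0.6415, -0.0581, 0.1086]
orientation: [180.0, 0.2, -178.3]
force: [-0.6, -1.0, 4.3]
opening: 0.0107
```

Run:
```python
from h import *
p,R,o=cur(); print(p,o["orientation"],o["opening"],o["force"])
```

```text
[ 0.64154266 -0.05809524  0.10857523] [ 179.9544601     0.1963928  -178.25784744] 0.01073294602659845 [-0.55162897 -0.96375554  4.25687808]
```

{"op": "jog_arm", "data": {"targets": "0 0 -0.003 0 0 0 -1;0 0 -0.006 0 0 0 -1;0 0 -0.009 0 0 0 -1;0 0 -0.012 0 0 0 -1;0 0 -0.0145 0 0 0 -1;0 0 -0.0145 0 0 0 -1;0 0 -0.0145 0 0 0 -1;0 0 -0.0145 0 0 0 -1"}}

```text
clock: 7.25
tool_pos: [0.6412, -0.0581, 0.1219]
orientation: [179.9, 0.1, -178.3]
force: [4.5, -3.1, -11.4]
opening: 0.0104
```

Run:
```python
from h import *
p,R,o=cur(); print(p,o["orientation"],o["opening"],o["force"])
s=snapshot("side"); save(s,"s2"); a=s["img"][170:240,275:375,::-1]
s=snapshot("wrist"); save(s,"w3"); b=s["img"][160:300,180:380,::-1]
cv2.imwrite("pics/c3.png",np.vstack([cv2.resize(a,(420,294),interpolation=cv2.INTER_CUBIC),cv2.resize(b,(420,294),interpolation=cv2.INTER_CUBIC)]))
```

```text
[ 0.6412012  -0.05805564  0.12186474] [ 1.79944514e+02  1.26167311e-01 -1.78277228e+02] 0.010369956145372906 [  4.52065416  -3.11397644 -11.38507721]
```

View pics/c3.png

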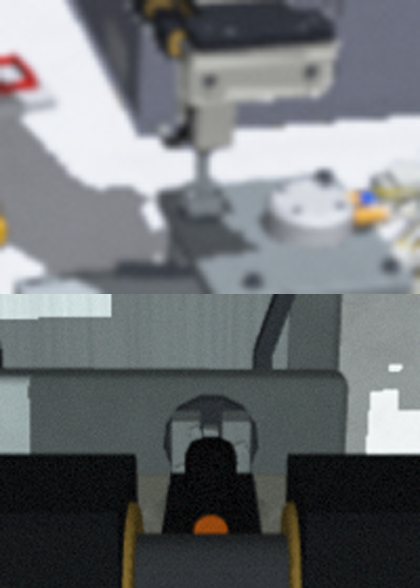

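{"op": "jog_arm", "data": {"targets": "0 0 -0.0024 0 0 0 -1;0 0 -0.0024 0 0 0 -1;0 0 -0.0024 0 0 -4 -1;0 0 -0.0024 0 0 -12 -1;0 0 -0.0024 0 0 -21 -1;0 0 -0.0024 0 0 -30 -1;0 0 -0.0024 0 0 -39 -1;0 0 -0.0024 0 0 -39 -1"}}

```text
clock: 8.35
tool_pos: [0.641, -0.0577, 0.123]
orientation: [180.0, 0.1, -139.2]
force: [5.7, -1.7, -11.5]
opening: 0.0107
```

Run:
```python
from h import *
p,R,o=cur(); print(p,o["orientation"],o["opening"],o["force"],o["moment"])
s=snapshot("wrist"); save(s,"w3"); b=s["img"][160:300,180:380,::-1]
cv2.imwrite("pics/c4.png",cv2.resize(b,(600,420),interpolation=cv2.INTER_CUBIC))
```

```text
[ 0.64104282 -0.0577385   0.12302451] [ 1.79978786e+02  1.11956019e-01 -1.39166987e+02] 0.010694731118531815 [  5.7327272   -1.73807497 -11.4622646 ] [-0.51530962 -2.16606059  0.0171027 ]
```

View pics/c4.png

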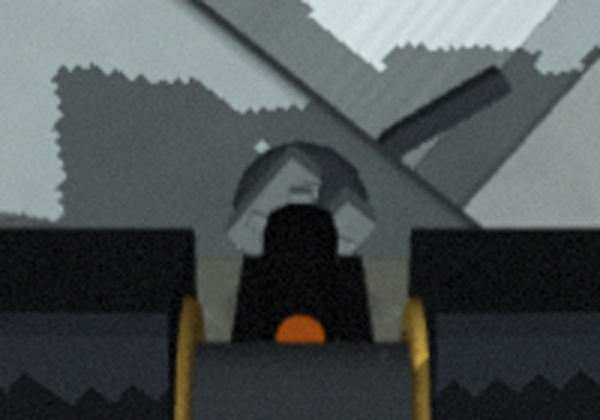

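{"op": "jog_arm", "data": {"targets": "0 0 -0.0014 0 0 -9 -1;0 0 -0.0014 0 0 -18 -1;0 0 -0.0014 0 0 -27 -1;0 0 -0.0014 0 0 -31 -1;0 0 -0.0014 0 0 -31 -1;0 0 0.001 0 0 -31 -1;0 0 0.0035 0 0 -31 -1;0 0 0.0035 0 0 -31 -1"}}

```text
clock: 9.4
tool_pos: [0.6409, -0.0576, 0.1196]
orientation: [-180.0, 0.1, -108.3]
force: [1.7, -0.7, -3.6]
opening: 0.0107
```

Run:
```python
from h import *
p,R,o=cur(); print(p,o["orientation"],o["opening"],o["force"],o["moment"])
```

```text
[ 0.64088274 -0.05761648  0.11957338] [-1.79982286e+02  1.03316108e-01 -1.08260862e+02] 0.010732559132892432 [ 1.68646516 -0.74932482 -3.6497956 ] [-0.24328733 -0.75275902 -0.03526368]
```

{"op": "jog_arm", "data": {"targets": "0 0 0 0 0 0 -0.2;0 0 0 0 0 0 -0.2;0 0 0 0 0 0 -0.2;0 0 -0.03 0 0 0 -0.2;0 0 -0.08 0 0 0 -0.2;0 0 -0.13 0 0 0 -0.2;0 0 -0.13 0 0 0 -0.2;0 0 -0.13 0 0 0 0"}}

```text
clock: 10.4
tool_pos: [0.6404, -0.0577, 0.2495]
orientation: [-180.0, 0.1, -108.3]
force: [-0.2, 0.3, -1.4]
opening: 0.0402
```

Run:
```python
from h import *
p,R,o=cur(); print(p,o["orientation"],o["opening"],o["force"],o["joint_pos"])
s=snapshot("wrist"); save(s,"w5")
s=snapshot("side"); save(s,"s5"); cv2.imwrite("pics/s5c.png",cv2.resize(s["img"][180:250,275:375,::-1],(600,420),interpolation=cv2.INTER_CUBIC))
```

```text
[ 0.64043708 -0.05767124  0.24950501] [-1.79984383e+02  1.37512028e-01 -1.08272108e+02] 0.040246378656076116 [-0.24869248  0.33975713 -1.41670325] [ 12.1402921   16.79441712  -1.66939619  -0.11674862 -71.45314269
 -30.37536379]
```

View pics/w5.png

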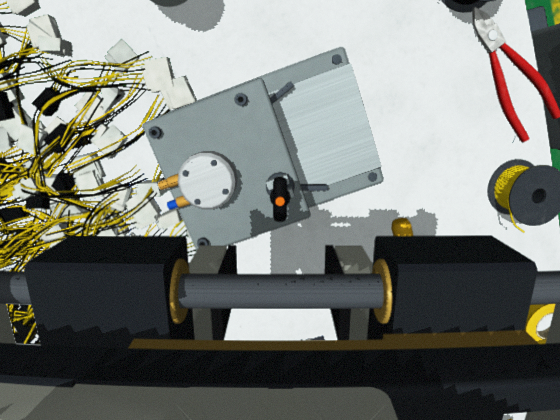

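View pics/s5c.png

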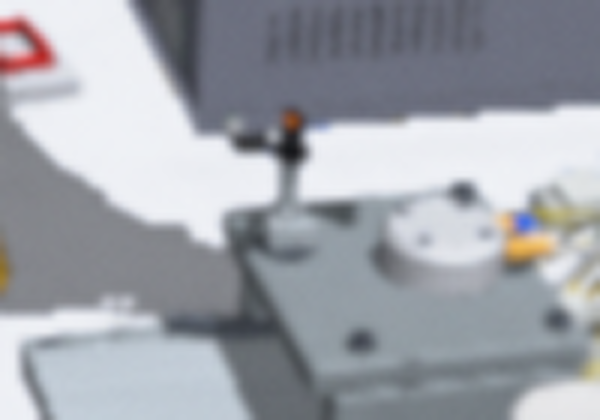

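Run:
```python
from h import *
s=ld("w5"); cv2.imwrite("pics/w5c.png",cv2.resize(s["img"][40:240,135:395,::-1],(780,600),interpolation=cv2.INTER_CUBIC))
```

View pics/w5c.png

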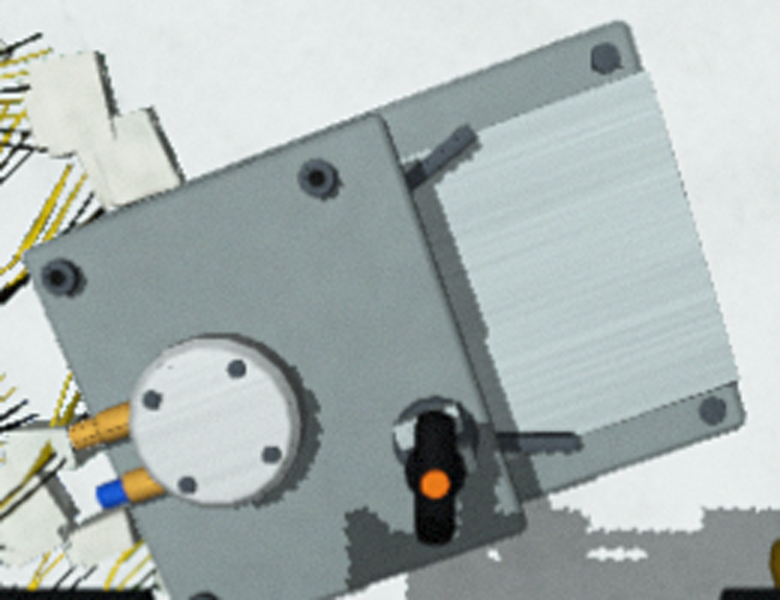

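```bash
cat > fitpress.py <<'E'
from h import *
from scipy.optimize import least_squares
f=lambda a,b:(135+a/3,40+b/3)
obs=[("w5",f(215,420),(25,0,90)),("w5",f(384,112),(-52,-68,70)),("w5",f(527,530),(-52,68,70)),("w5",f(22,247),(66,-68,70)),
("w5",f(636,17),(-140,-75,16)),("w5",f(748,430),(-140,75,16)),("w5",f(435,485),(-34,29,129)),
("w1",(193.6,140.7),(-140,-75,16)),("w1",(319.5,140.7),(-140,75,16)),("w1",(192.3,225.5),(-52,-68,70)),("w1",(316.8,225.8),(-52,68,70)),("w1",(280.5,260.8),(-34,29,118))]
S={n:ld(n) for n in("w1","w5")}
def T(q,X):
    c,s_=np.cos(q[2]),np.sin(q[2]); return np.c_[q[0]+c*X[:,0]-s_*X[:,1],q[1]+s_*X[:,0]+c*X[:,1],X[:,2]]
def res(q,sel=None,raw=False):
    r=[]
    for n,uv,X in obs:
        if sel and n!=sel: continue
        r.append(proj(S[n],T(q,np.array([X])/1000.))[0]-uv)
    return np.ravel(r) if not raw else np.array(r)
for sel in (None,"w1","w5"):
    o=least_squares(res,[.675,-.085,.03],args=(sel,),loss="soft_l1"); print(sel,o.x,np.degrees(o.x[2]))
    print(np.round(res(o.x,sel,True),1).tolist())
E
python3 fitpress.py
```

```text
None [ 0.67452667 -0.0860405   0.01421773] 0.8146160365990415
[[-1.0, 1.6], [0.3, -0.8], [0.7, 1.3], [-1.7, 0.1], [-0.5, -0.8], [1.9, 0.9], [0.0, -0.4], [-1.1, -1.7], [2.2, 0.1], [-1.3, -0.0], [0.3, 1.7], [0.1, -0.8]]
w1 [ 0.67491434 -0.08535847  0.02532794] 1.4511839071338393
[[-1.8, -0.6], [1.4, -0.3], [-1.2, 1.0], [0.4, 1.3], [0.4, -0.7]]
w5 [ 0.67444426 -0.08615384  0.01192399] 0.6831945838603172
[[-1.0, 1.4], [0.5, -0.9], [0.6, 1.3], [-1.6, -0.3], [-0.2, -0.6], [1.9, 1.1], [0.0, -0.4]]
```

Run:
```python
from h import *
f=lambda a,b:(135+a/3,40+b/3)
s=ld("w5"); g=cv2.cvtColor(s["img"],cv2.COLOR_RGB2GRAY).astype(float); g=cv2.GaussianBlur(g,(0,0),.8)
gx=cv2.Sobel(g,-1,1,0);gy=cv2.Sobel(g,-1,0,1);mag=np.hypot(gx,gy)
def refine(a,b,n=40,w=3):
    a=np.array(a);b=np.array(b);d=(b-a)/np.linalg.norm(b-a);nr=np.array([-d[1],d[0]]);pts=[]
    for t in np.linspace(0,1,n):
        c=a+t*(b-a);o=np.linspace(-w,w,25);q=(c+o[:,None]*nr).astype(np.float32)
        v=cv2.remap(mag,q[None,:,0],q[None,:,1],cv2.INTER_LINEAR)[0]; k=v.argmax(); pts.append(c+o[k]*nr)
    pts=np.array(pts); return pts
def line(s,a,b,z):
    P=onplane(s,refine(a,b),z)[:,:2]
    vx,vy,x,y=cv2.fitLine((P*1000).astype(np.float32),cv2.DIST_HUBER,0,.01,.01).ravel(); return np.degrees(np.arctan2(vy,vx)),x,y
print("base front",line(s,f(650,80),f(735,380),.016))
print("bridge front",line(s,f(395,150),f(515,500),.070))
print("bridge side",line(s,f(110,220),f(340,132),.070))
s=ld("w1"); g=cv2.cvtColor(s["img"],cv2.COLOR_RGB2GRAY).astype(float); g=cv2.GaussianBlur(g,(0,0),.8)
gx=cv2.Sobel(g,-1,1,0);gy=cv2.Sobel(g,-1,0,1);mag=np.hypot(gx,gy)
print("w1 base",line(s,(200,140.5),(312,140.5),.016)); print("w1 br",line(s,(200,225.8),(310,225.8),.070))
```

```text
base front (np.float32(-88.787834), np.float32(534.7743), np.float32(-88.88575))
bridge front (np.float32(-88.679726), np.float32(624.40485), np.float32(-88.01731))
bridge side (np.float32(1.276372), np.float32(674.2875), np.float32(-154.57663))
w1 base (np.float32(-87.8282), np.float32(532.97296), np.float32(-91.22458))
w1 br (np.float32(-88.25062), np.float32(623.05115), np.float32(-83.78049))
```

```bash
cat >> h.py <<'E'
R0=Rn.from_euler("xyz",[180,0,180],degrees=True)
def tiltR(yaw,th=30): return Rn.from_euler("z",yaw,degrees=True)*Rn.from_euler("y",-th,degrees=True)*R0
def tcp_for(G,yaw,th=30,back=0.0,fb=0.0):
    """TCP for grasp point at G, retreated by back along the tool; fb = shift of the grasp along tool +x (towards robot)"""
    R=tiltR(yaw,th); return np.asarray(G)+R.apply([fb,0,0.0188-back]),R
E
python3 - <<'E'
from h import *
p,R=tcp_for([.479,-.366,.034],-13,back=.12); print(p,R.as_matrix()[:,2])
print(shift(p,R))
E
```

```text
[ 0.42969687 -0.35461748  0.12164177] [ 0.48718503 -0.11247553 -0.8660254 ]
(array([0.34787298, 0.10653611, 0.12645536]), array([ 22.26027217, -24.29668026,  82.60596074]))
```

{"op": "jog_arm", "data": {"targets": "0.1 0.03 0.0 6 -6 21 0;0.19 0.055 0.03 11 -12 41 0;0.35 0.106 0.1 22 -24 83 0;0.35 0.106 0.1 22 -24 83 0;0.35 0.106 0.1 22 -24 83 0;0.35 0.106 0.1 22 -24 83 0;0.35 0.106 0.1 22 -24 83 0;0.35 0.106 0.1 22 -24 83 0"}}

```text
clock: 11.5
tool_pos: [0.4276, -0.3582, 0.1465]
orientation: [-179.4, 28.7, 169.4]
force: [0.3, -0.4, 0.4]
opening: 0.0441
```

{"op": "jog_arm", "data": {"targets": "0 0 0 0 0 0 0;0 0 0 0 0 0 0;0 0 0 0 0 0 0;0 0 0 0 0 0 0;0 0 0 0 0 0 0;0 0 0 0 0 0 0;0 0 0 0 0 0 0;0 0 0 0 0 0 0"}}

```text
clock: 12.5
tool_pos: [0.4276, -0.3582, 0.1465]
orientation: [-179.4, 28.7, 169.4]
force: [0.7, -0.2, -0.6]
opening: 0.0436
```

Run:
```python
from h import *
p,R,o=cur(); print(p,o["orientation"],o["opening"],o["joint_pos"],R.as_matrix()[:,2])
s=snapshot("wrist"); save(s,"w6")
for n in ["plate_grip","plate","nest","housing"]: print(n,[(q["conf"],q["uv"]) for q in models.spot_point(n,s)[:2]])
```

```text
[ 0.4275897  -0.3581822   0.14650534] [-179.38942471   28.70589687  169.39359132] 0.04361980468650844 [-24.96478784   2.34481722 -35.24725357 -14.87675607 -25.06838228
 -63.83163825] [ 0.47011927 -0.09887644 -0.87704693]
plate_grip [(0.9, [284.2, 192.5])]
plate [(0.73, [285.1, 221.8])]
nest [(0.66, [281.0, 245.2])]
housing [(0.71, [284.4, 243.9])]
```

View pics/w6.png

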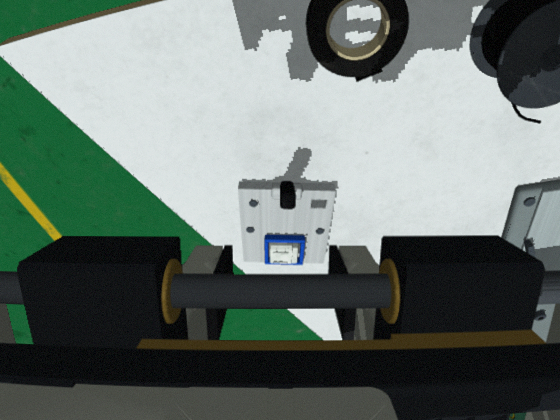

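Run:
```python
from h import *
s=ld("w6"); im=s["img"][:,:,::-1]
cv2.imwrite("pics/w6c.png",cv2.resize(im[165:275,215:365],(750,550),interpolation=cv2.INTER_CUBIC))
```

```text
(no output)
```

View pics/w6c.png

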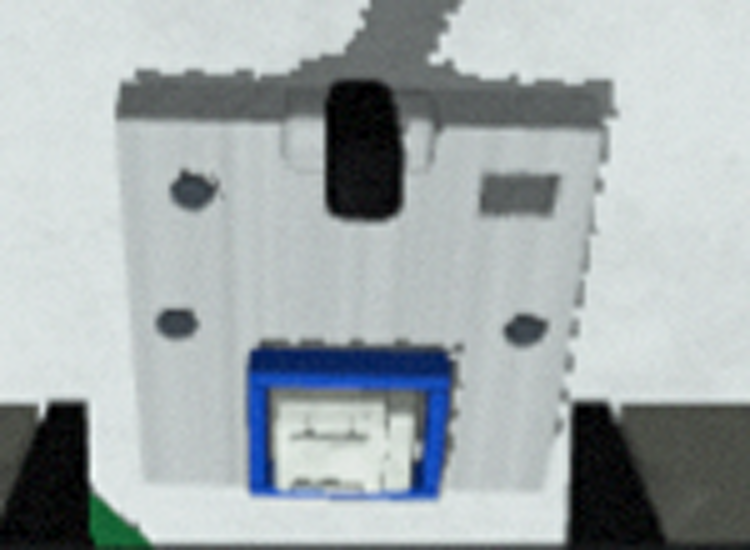

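```bash
cat > fitplate.py <<'E'
from h import *
from scipy.optimize import least_squares
def T(q,X):
    c,s_=np.cos(q[2]),np.sin(q[2]); X=np.atleast_2d(X); return np.c_[q[0]+c*X[:,0]-s_*X[:,1],q[1]+s_*X[:,0]+c*X[:,1],X[:,2]+(q[3] if len(q)>3 else 0)]
def fit(obs,q0):
    f=lambda q:np.ravel([proj(s,T(q,np.array(X)/1000.))[0]-uv for s,uv,X in obs])
    o=least_squares(f,q0,loss="soft_l1"); return o.x,f(o.x).reshape(-1,2)
E
python3 - <<'E'
from fitplate import *
s=ld("w6"); f=lambda a,b:(215+a/5,165+b/5)
obs=[(s,f(116,117),(-50,-42,12)),(s,f(606,127),(-50,42,12)),(s,f(144,484),(50,-42,12)),(s,f(550,491),(50,42,12)),(s,f(519,195),(-34,29,12)),
 (s,f(365,153),(-72,0,50))]
for o in (obs,obs[:5],obs[:4]):
  q,r=fit(o,[.54,-.38,-.2]); print(q,np.degrees(q[2]),np.round(r,1).tolist())
q,r=fit(obs,[.54,-.38,-.2,0]); print(q,np.degrees(q[2]),np.round(r,1).tolist())
for uv in [f(117,117),f(605,127)]: print(onplane(s,uv,.012))
C=cloud(s); 
for a,b in [(355,140),(365,160),(365,190),(250,200),(330,440)]:
    u,v=f(a,b); print(a,b,C[int(round(v)),int(round(u))])
g=T(q,np.array([-62.5,0,34])/1000); print("grip",g)
E
```

```text
[ 0.54583524 -0.37692324 -0.20598403] -11.802015371167675 [[-0.1, 0.0], [-0.3, -0.2], [0.4, -0.6], [-0.6, -0.6], [0.4, -0.4], [0.1, 4.6]]
[ 0.54619703 -0.37696138 -0.20614588] -11.811289102156296 [[-0.0, 0.3], [-0.3, 0.2], [0.4, -0.4], [-0.6, -0.4], [0.4, -0.1]]
[ 0.54616556 -0.37684893 -0.20663544] -11.839338882618932 [[0.1, 0.3], [-0.1, 0.1], [0.5, -0.4], [-0.5, -0.4]]
[ 0.54440628 -0.37668756 -0.20570564  0.00154749] -11.786064918062873 [[-0.5, -0.1], [0.0, -0.3], [0.1, -0.3], [-0.4, -0.3], [0.6, -0.4], [0.1, 4.6]]
[[ 0.48833084 -0.40754167  0.012     ]]
[[ 0.50566468 -0.32555583  0.012     ]]
355 140 [ 0.47069222 -0.36292652  0.04695235]
365 160 [ 0.47301918 -0.36185005  0.04904274]
365 190 [ 0.29328476 -0.33103063  0.25244932]
250 200 [ 0.51114484 -0.38922028  0.01237546]
330 440 [ 0.56203308 -0.38430728  0.02687352]
grip [[ 0.48322396 -0.36392143  0.03554749]]
```

Run:
```python
from h import *
G=[.4848,-.3642,.034]
for b in (.08,.005):
  p,R=tcp_for(G,-11.8,back=b,fb=.001); print(p,shift(p,R))
```

```text
[ 0.45399893 -0.35776532  0.08650075] (array([0.00613277, 0.00595681, 0.06498265]), array([-0.02568585, -1.28771761,  1.04605207]))
[ 0.49070646 -0.36543392  0.02154885] (array([0.00444708, 0.00597504, 0.1399637 ]), array([-0.02568585, -1.28771761,  1.04605207]))
```

{"op": "jog_arm", "data": {"targets": "0.006 0.006 0.03 0 -1.3 1 0;0.006 0.006 0.065 0 -1.3 1 0;0.006 0.006 0.065 0 -1.3 1 -0.2;0.006 0.006 0.09 0 -1.3 1 -0.2;0.005 0.006 0.11 0 -1.3 1 -0.2;0.0045 0.006 0.13 0 -1.3 1 -0.2;0.0045 0.006 0.14 0 -1.3 1 -0.2;0.0045 0.006 0.14 0 -1.3 1 -0.2"}}

```text
clock: 13.75
tool_pos: [0.4906, -0.3656, 0.0217]
orientation: [-180.0, 30.0, 168.2]
force: [-0.8, 0.1, 0.9]
opening: 0.035
```

Run:
```python
from h import *
p,R,o=cur(); print(p,o["orientation"],o["opening"],o["force"])
s=snapshot("wrist"); save(s,"w7"); s=snapshot("side"); save(s,"s7")
a=ld("w7")["img"][140:320,130:430,::-1]; b=s["img"][260:360,235:375,::-1]
cv2.imwrite("pics/c7.png",np.vstack([cv2.resize(a,(450,270)),cv2.resize(b,(450,321),interpolation=cv2.INTER_CUBIC)]))
```

```text
[ 0.49061266 -0.365574    0.02166417] [-179.96115128   29.99882271  168.23775309] 0.03504903415028804 [-0.78758705  0.10253573  0.86223845]
```

View pics/c7.png

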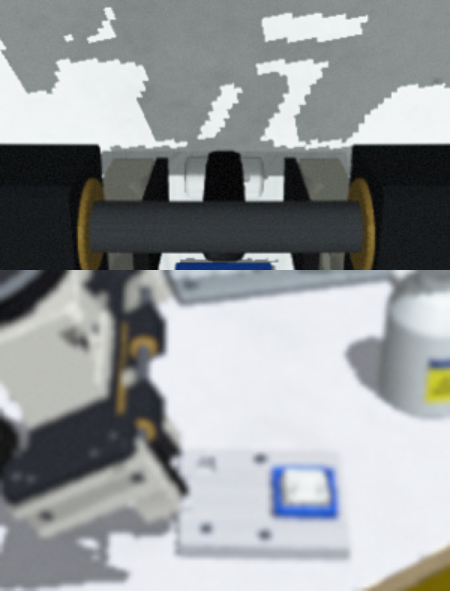

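{"op": "jog_arm", "data": {"targets": "0 0 0 0 0 0 -0.4;0 0 0 0 0 0 -0.7;0 0 0 0 0 0 -1;0 0 0 0 0 0 -1;0 0 0 0 0 0 -1;0.00 0 0 0 0 0 -1;0.005 0 -0.0087 0 0 0 -1;0.01 0 -0.0173 0 0 0 -1"}}

```text
clock: 14.85
tool_pos: [0.4724, -0.3614, 0.0319]
orientation: [-180.0, 30.0, 168.2]
force: [-0.9, -1.4, -1.1]
opening: 0.012
```

Run:
```python
from h import *
p,R,o=cur(); print(p,o["orientation"],o["opening"],o["force"],o["moment"])
print(R.inv().apply([0,0,1]))
s=snapshot("side"); save(s,"s8")
b=s["img"][240:370,235:415,::-1]
cv2.imwrite("pics/c8.png",cv2.resize(b,(720,520),interpolation=cv2.INTER_CUBIC))
```

```text
[ 0.47237602 -0.36141249  0.03187822] [-179.980099     29.95805619  168.24101184] 0.011950860833120098 [-0.87595775 -1.39111204 -1.10107171] [ 0.41563786  1.95906141 -0.00881207]
[-4.99365886e-01 -3.00930508e-04 -8.66391148e-01]
```

View pics/c8.png

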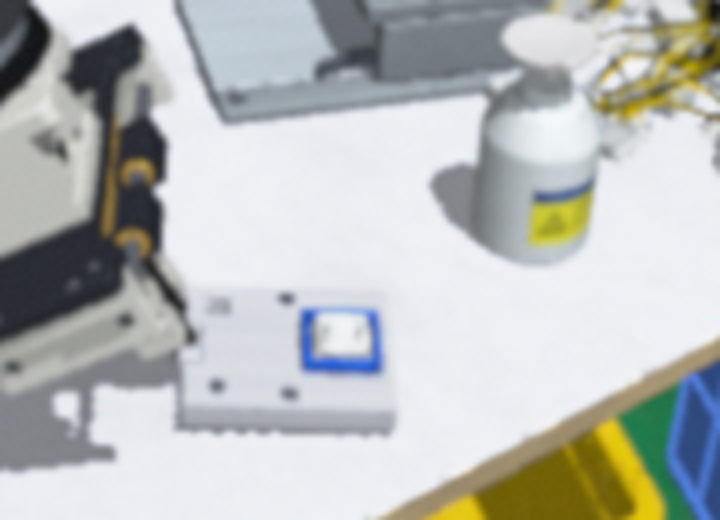

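{"op": "jog_arm", "data": {"targets": "-0.005 0 -0.0087 0 0 0 -1;-0.01 0 -0.0173 0 0 0 -1;-0.015 0 -0.026 0 0 0 -1;-0.02 0 -0.0346 0 0 0 -1;-0.025 0 -0.0433 0 0 0 -1;-0.0275 0 -0.0476 0 0 0 -1;-0.0275 0 -0.0476 0 0 0 -1;-0.0275 0 -0.0476 0 0 0 -1"}}

```text
clock: 15.9
tool_pos: [0.4715, -0.3611, 0.0872]
orientation: [-180.0, 30.0, 168.2]
force: [0.3, 0.6, -2.9]
opening: 0.012
```

Run:
```python
from h import *
p,R,o=cur(); print(p,o["orientation"],o["opening"],o["force"],o["moment"])
s=snapshot("side"); save(s,"s9")
C=cloud(s); m=models.cut_out("plate",s)
if m:
    r=m[0]["region"]; Q=C[r]; print(m[0]["conf"],len(Q)); 
    Q=Q[(Q[:,2]>.02)]; print(Q.min(0),Q.max(0))
b=s["img"][240:370,235:415,::-1]
cv2.imwrite("pics/c9.png",cv2.resize(b,(720,520),interpolation=cv2.INTER_CUBIC))
s=snapshot("wrist"); save(s,"w9")
```

```text
[ 0.47150746 -0.36111026  0.08717999] [-179.99415785   29.96240716  168.21565931] 0.011956611051069082 [ 0.3244754   0.55777374 -2.9298693 ] [0.45092447 1.96246501 0.06757746]
0.91 1812
[ 0.36135833 -0.98600713  0.06320678] [ 0.58282143 -0.32200808  0.60785771]
```

View pics/c9.png

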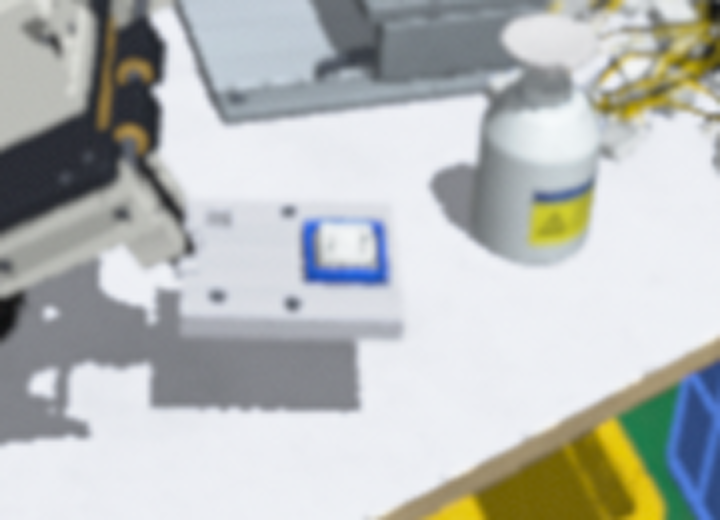

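View pics/w9.png

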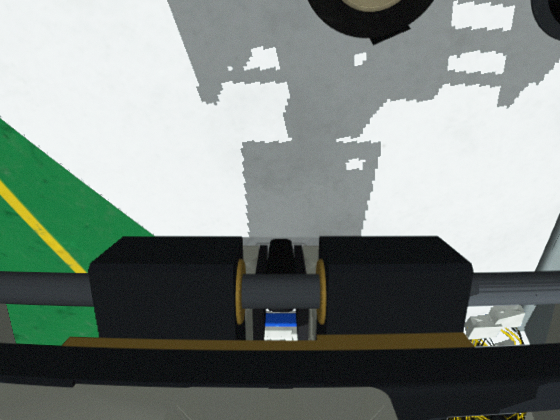

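```bash
cat > pl.py <<'E'
from h import *
def platefit(n,expect):
    """plane of top face + points, from saved picture n; expect=(x,y,z) of plate top middle"""
    s=ld(n); C=cloud(s); ok=s["range_z"]>0
    d=C-np.asarray(expect); m=ok&(abs(d[...,0])<.055)&(abs(d[...,1])<.05)&(abs(d[...,2])<.009)
    Q=C[m]
    for _ in range(4):
        A=np.c_[Q[:,:2]-np.asarray(expect)[:2],np.ones(len(Q))]; k,*_r=np.linalg.lstsq(A,Q[:,2],rcond=None)
        e=A@k-Q[:,2]; Q=Q[abs(e)<.003]
    return k,len(Q),Q
E
python3 - <<'E'
from pl import *
# plate pose expected from tcp: compute rigid from grasp
p,R,o=cur()
Rg,pg=tiltR(-11.8),np.array([.4906,-.3656,.0217])
def plate_at(p,R):
    dR=R*Rg.inv(); return p+dR.apply(np.array([.546,-.377,0])-pg)
x=plate_at(p,R); print("plate origin if rigid",x)
k,n,Q=platefit("s9",x+[0,0,.012]); print("slopes",k,n)
a=np.radians(-11.8); print("slope along plate x deg",np.degrees(k[0]*np.cos(a)+k[1]*np.sin(a)),"y",np.degrees(-k[0]*np.sin(a)+k[1]*np.cos(a)))
k,n,Q=platefit("s8",x+[0,0,.012-.055]); print(k,n)
k,n,Q=platefit("s7",[.546,-.377,.012]); print("on table",k,n)
E
```

```text
plate origin if rigid [ 0.52692793 -0.3726129   0.06536016]
slopes [-0.00127241  0.01544305  0.07744191] 1242
slope along plate x deg -0.2523055192195696 y 0.8512145978797478
[0.00339538 0.00451299 0.02192506] 1206
on table [ 0.00042137 -0.00300355  0.01270995] 1198
```

```bash
cat >> h.py <<'E'
PG=np.array([.4906,-.3656,.0217]); RG=Rn.from_euler("xyz",[180,30,168.2],degrees=True)  # tool pose at plate grasp
PP=np.array([.546,-.377,0.]); PYAW=-11.8
PRESS=np.array([.6748,-.086,0]); PRY=1.4
def w_of_press(X): return PRESS+Rn.from_euler("z",PRY,degrees=True).apply(np.asarray(X)/1000.)
def tool_for_plate(X,yaw=0):
    """X in press mm for plate origin, yaw rel. to press -> TCP pose"""
    dR=Rn.from_euler("z",PRY+yaw-PYAW,degrees=True)
    return w_of_press(X)+dR.apply(PG-PP),dR*RG
def plate_now():
    p,R,o=cur(); dR=R*RG.inv(); x=p+dR.apply(PP-PG)
    return Rn.from_euler("z",-PRY,degrees=True).apply(x-PRESS)*1000,(dR.as_euler("xyz",degrees=True)+[0,0,PYAW-PRY])
E
python3 - <<'E'
from h import *
print(plate_now())
p,R=tool_for_plate([-155,0,50]); print(p,shift(p,R),cur()[1].inv().apply([0,0,1]))
E
```

```text
(array([-154.83050131, -282.91451092,   65.36015715]), array([ 6.20208958e-04,  4.77476349e-02, -1.31895810e+01]))
[ 0.4633068  -0.09133883  0.0717    ] (array([ 0.06243487,  0.26251051, -0.01824572]), array([ -6.59801392,  -0.04771228, -11.42065059])) [-4.99291456e-01 -1.59821538e-04 -8.66434081e-01]
```

{"op": "jog_arm", "data": {"targets": "0.004 0.016 -0.001 -0.4 0 -0.7 -1;0.011 0.048 -0.0035 -1.2 0 -2.1 -1;0.021 0.09 -0.006 -2.3 0 -3.9 -1;0.032 0.135 -0.009 -3.4 0 -5.8 -1;0.043 0.18 -0.0125 -4.6 0 -7.9 -1;0.053 0.222 -0.0155 -5.6 0 -9.7 -1;0.06 0.25 -0.0175 -6.3 0 -10.9 -1;0.0625 0.2625 -0.018 -6.6 0 -11.4 -1"}}

```text
clock: 17.05
tool_pos: [0.4681, -0.1162, 0.0743]
orientation: [176.1, 29.3, -178.5]
force: [0.0, 0.3, -1.3]
opening: 0.0116
```

Run:
```python
from h import *
print(plate_now()); p,R,o=cur(); print(o["force"],o["opening"])
s=snapshot("side"); save(s,"s10"); b=s["img"][190:300,235:415,::-1]
cv2.imwrite("pics/c10.png",cv2.resize(b,(780,476),interpolation=cv2.INTER_CUBIC))
s=snapshot("scene"); save(s,"sc10"); b=s["img"][150:270,215:395,::-1]
cv2.imwrite("pics/d10.png",cv2.resize(b,(780,520),interpolation=cv2.INTER_CUBIC))
s=snapshot("wrist"); save(s,"w10")
```

```text
(array([-151.12129317,  -21.67091055,   51.98317697]), array([ 3.45872683, -0.05972488,  2.04001364]))
[ 0.01366847  0.34517936 -1.28461868] 0.011618822467932107
```

View pics/c10.png

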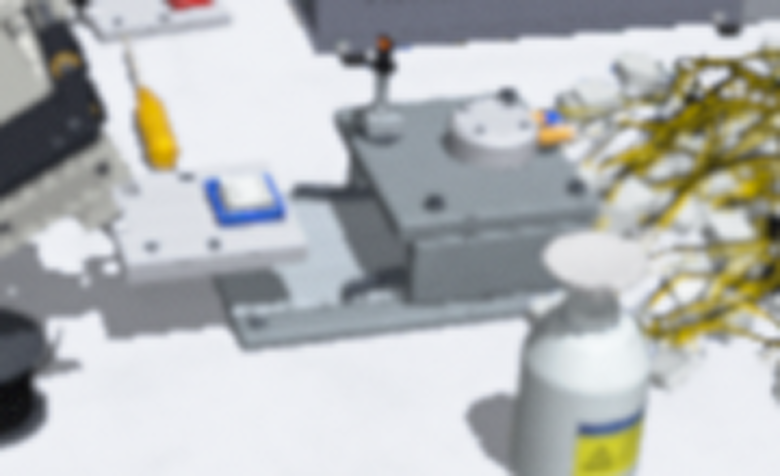

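View pics/d10.png

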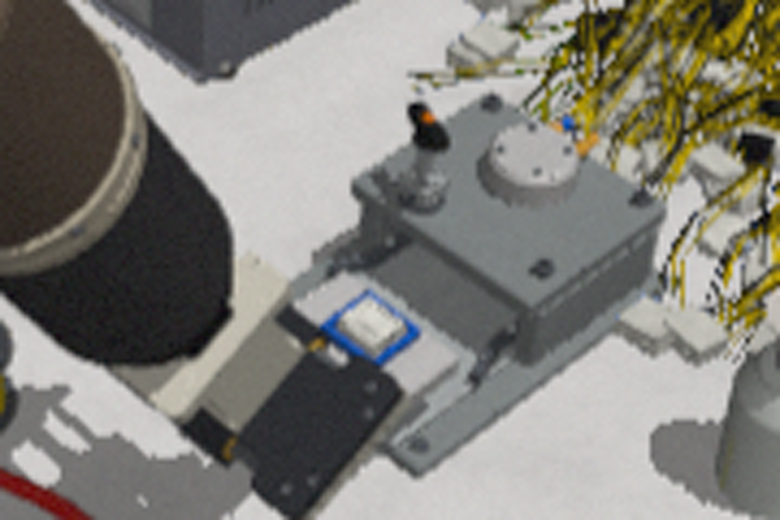

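View pics/w10.png

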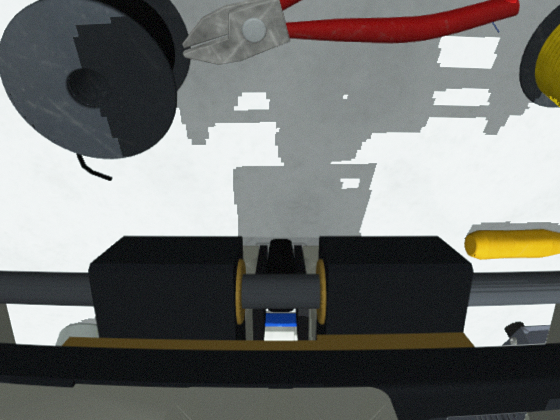

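Run:
```python
from h import *
for X in ([-150,0,30],[-150,0,20]):
  p,R=tool_for_plate(X); print(p,shift(p,R))
```

```text
[ 0.46830531 -0.09121667  0.0517    ] (array([0.01014404, 0.02478823, 0.02165223]), array([ 3.87196489, -0.74279331,  0.0096869 ]))
[ 0.46830531 -0.09121667  0.0417    ] (array([0.01503148, 0.02420209, 0.03035679]), array([ 3.87196489, -0.74279331,  0.0096869 ]))
```

{"op": "jog_arm", "data": {"targets": "0.003 0.009 0.007 1.3 -0.2 0 -1;0.007 0.017 0.014 2.6 -0.5 0 -1;0.01 0.0248 0.0217 3.9 -0.7 0 -1;0.01 0.0248 0.0217 3.9 -0.7 0 -1;0.0125 0.0245 0.026 3.9 -0.7 0 -1;0.0125 0.0245 0.026 3.9 -0.7 0 -1;0.0125 0.0245 0.026 3.9 -0.7 0 -1;0.0125 0.0245 0.026 3.9 -0.7 0 -1"}}

```text
clock: 18.2
tool_pos: [0.4637, -0.1161, 0.0633]
orientation: [176.1, 28.5, -178.5]
force: [0.6, 0.7, -2.4]
opening: 0.012
```

Run:
```python
from pl import *
print(plate_now()); p,R,o=cur(); print(o["force"],o["opening"])
s=snapshot("side"); save(s,"s11"); b=s["img"][190:300,235:415,::-1]
cv2.imwrite("pics/c11.png",cv2.resize(b,(780,476),interpolation=cv2.INTER_CUBIC))
x=plate_now()[0]; e=w_of_press(x+[0,0,12]); k,n,Q=platefit("s11",e); print(k,e,n)
```

```text
(array([-155.87890324,  -21.4835314 ,   40.20457842]), array([3.64973247, 0.71668039, 1.99718431]))
[ 0.63452875  0.72219257 -2.3923013 ] 0.012004136751969686
[-0.02498905  0.063104    0.05188058] [ 0.51949177 -0.11127257  0.05219322] 611
```

View pics/c11.png

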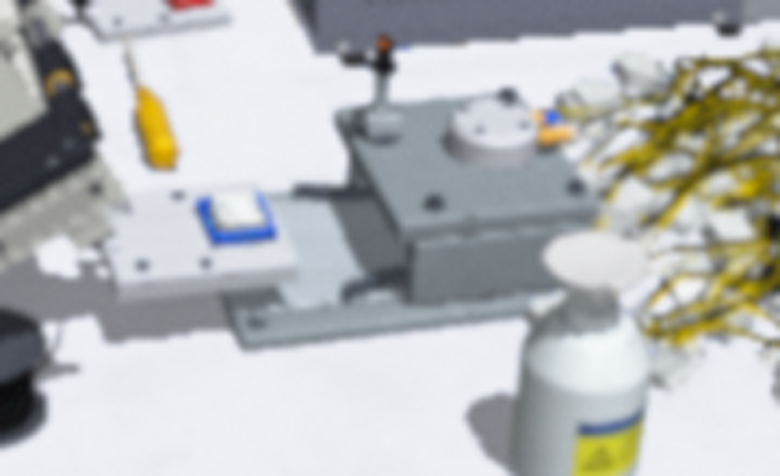

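Run:
```python
from h import *
o=cur()[2]; print(o["joint_pos"],o["qvel"])
```

```text
[  9.60298069   2.88229266 -58.21524525   0.59741818  -0.16625531
 -97.7397386 ] [-0.00192312 -0.05659557  0.08618934 -0.01218135  0.02471468  0.04631586]
```

```bash
cat > kin.py <<'E'
import numpy as np
from scipy.optimize import least_squares
from scipy.spatial.transform import Rotation as Rn
D=[([80.505,20.59,.634,-.021,-70.137,-16.506],(.29572,.60622,.22564),(180-.095+0,0,-26.008)),
([38.381,4.428,-12.928,.005,-72.548,-59.688],(.5029,.1536,.2823),(-179.9,.1,-111.3)),
([13.484,8.875,-6.740,-.039,-74.287,-101.76],(.56969,-.06038,.29024),(179.9,.1,-178.3)),
([12.140,16.794,-1.669,-.117,-71.453,-30.375],(.64044,-.05767,.24950),(-180,.14,-108.27)),
([-24.965,2.345,-35.247,-14.877,-25.068,-63.832],(.42759,-.35818,.14651),(-179.389,28.706,169.394)),
([9.603,2.882,-58.215,.597,-.166,-97.740],(.4637,-.1161,.0633),(176.1,28.5,-178.5))]
E_=lambda ax,a:Rn.from_euler(ax,a,degrees=True)
def fk(q,P,sg):
    a1,dl,h,L2,L3,a3,L6,c6=P
    R=E_("z",q[0]); p=R.apply([a1,dl,h]); R=R*E_("y",q[1]); p=p+R.apply([0,0,L2]); R=R*E_("y",-q[2]); p=p+R.apply([L3,0,a3])
    R=R*E_("x",sg[0]*q[3])*E_("y",-q[4]); p=p+R.apply([L6,0,0]); R=R*E_("x",sg[1]*q[5]+c6)*E_("y",90)
    return p,R
def res(P,sg,full=False):
    r=[]
    for q,p,e in D:
        pp,R=fk(q,P,sg); r+=list((pp-p)*1000); r+=list((R.inv()*Rn.from_euler("xyz",e,degrees=True)).as_rotvec(degrees=True)*3)
    return np.array(r)
if __name__=="__main__":
    best=[]
    for s4 in(1,-1):
        for s6 in(1,-1):
            for c in(0,90,180,270):
                o=least_squares(res,[.05,-.15,.3,.35,.35,.03,.3,c],args=((s4,s6),)); best.append((o.cost,s4,s6,o.x))
    best.sort(key=lambda b:b[0])
    for b in best[:3]: print(b)
    b=best[0]; np.save("kin.npy",np.r_[b[3],b[1],b[2]]); print(np.round(res(b[3],(b[1],b[2])),1).reshape(-1,6))
E
python3 kin.py
```

```text
(np.float64(670.4003526731926), -1, -1, array([ 3.42590162e-02, -1.88766343e-01,  5.59814118e-02,  5.81203431e-01,
        4.19141868e-01,  4.13442886e-02,  2.72446071e-01, -9.00038008e+01]))
(np.float64(670.4003526731927), -1, -1, array([ 3.42590144e-02, -1.88766343e-01,  5.59814095e-02,  5.81203436e-01,
        4.19141868e-01,  4.13442884e-02,  2.72446074e-01,  2.69996199e+02]))
(np.float64(670.4003526731944), -1, -1, array([ 3.42590135e-02, -1.88766343e-01,  5.59814118e-02,  5.81203436e-01,
        4.19141869e-01,  4.13442879e-02,  2.72446075e-01,  2.69996199e+02]))
[[ -3.    0.1  -2.2  -0.   -0.    0. ]
 [ -0.    3.9  -4.9   0.1  -0.1  -0. ]
 [ -1.4   2.7  -5.5  -0.1  -0.    0.1]
 [ -1.3   2.6  -3.1  -0.   -0.    0. ]
 [ -2.6 -15.2  28.3   0.    0.    0. ]
 [ -5.    2.2 -12.7  -0.   -0.   -0.1]]
```

```bash
cat > kin2.py <<'E'
from kin import *
def fk(q,P):
    a1,dl,h,L2,L3,a3,L6,x4,z4,e=P
    R=E_("z",q[0]); p=R.apply([a1,dl,h]); R=R*E_("y",q[1]); p=p+R.apply([0,0,L2]); R=R*E_("y",-q[2]); p=p+R.apply([L3,0,a3])
    R=R*E_("x",-q[3]); p=p+R.apply([0,x4,z4]); R=R*E_("y",-q[4]); p=p+R.apply([L6,0,e]); R=R*E_("x",-q[5]-90)*E_("y",90)
    return p,R
def res(P):
    r=[]
    for q,p,e in D: r+=list((fk(q,P)[0]-p)*1000)
    return np.r_[r,np.array(P[7:])*20]
if __name__=="__main__":
    o=least_squares(res,[.034,-.19,.056,.58,.42,.04,.27,0,0,0.0]); print(o.cost,np.round(o.x,4)); print(np.round(res(o.x),2)); np.save("kin2.npy",o.x)
E
python3 kin2.py
```

```text
6.123037289302533 [ 0.0469 -0.0322  0.1754  0.6021  0.442  -0.0147  0.357  -0.1595  0.0097
 -0.025 ]
[-0.    0.19  0.83 -0.13 -0.04 -0.25 -0.11  0.   -0.88  0.05  0.01  0.26
  0.11 -0.07  0.2  -0.11 -0.11 -0.16 -3.19  0.19 -0.5 ]
```

```bash
cat > ik.py <<'E'
from kin2 import fk,E_
import numpy as np
from scipy.optimize import least_squares
from h import *
P=np.load("kin2.npy")
LO=np.array([-176.03,-82.01,-58.28,-173.87,-174.79,-173.66]);HI=np.array([176.03,121.73,71.71,95.51,-.11,173.66])
def ik(p,R,q0s=None,n=30,seed=0):
    rng=np.random.default_rng(seed); sols=[]
    st=[] if q0s is None else list(q0s)
    st+=[LO+(HI-LO)*rng.random(6) for _ in range(n)]
    def f(q):
        pp,RR=fk(q,P); return np.r_[(pp-p)*1000,(RR.inv()*R).as_rotvec(degrees=True)*5]
    best=None
    for q0 in st:
        o=least_squares(f,np.clip(q0,LO+.01,HI-.01),bounds=(LO,HI),max_nfev=80)
        e=np.abs(o.fun).max()
        if best is None or e<best[0]: best=(e,o.x)
        if e<.5 and not any(np.abs(s-o.x).max()<2 for s in sols): sols.append(o.x)
    return sols,best
E
python3 - <<'E'
from ik import *
np.set_printoptions(suppress=True,precision=1)
q=cur()[2]["joint_pos"]
for X in ([-150,0,20],[-130,0,20],[-110,0,20],[-80,0,17],[-40,0,17],[0,0,17]):
    p,R=tool_for_plate(X); s,b=ik(p,R,[q],n=25); print(X,[x for x in s],b[0],b[1])
E
```

```text
[-150, 0, 20] [] 17.83126235952357 [  8.1   7.2 -51.  -30.4  -0.1 -65.3]
[-130, 0, 20] [] 18.628479305187494 [  8.5   8.7 -49.8 -27.1  -0.1 -69. ]
[-110, 0, 20] [] 19.280755677997007 [  8.8  10.1 -48.6 -23.6  -0.1 -72.8]
[-80, 0, 17] [] 19.368813812478276 [  8.9  12.5 -46.4 -20.1  -0.1 -76.3]
[-40, 0, 17] [] 19.875483871119293 [  9.2  15.1 -44.2 -12.3  -0.1 -84.4]
[0, 0, 17] [] 19.65058494997676 [  9.2  17.7 -42.   -4.4  -0.2 -92.4]
```

```bash
cat > t.py <<'E'
from ik import *
np.set_printoptions(suppress=True,precision=1)
Gh=np.array([-62.5,0,34])
def pose(X,tilt,back=.005,fb=.001,yaw=0):
    G=w_of_press(np.asarray(X)+Rn.from_euler("z",yaw,degrees=True).apply(Gh)); return tcp_for(G,PRY+yaw,th=tilt,back=back,fb=fb)
if __name__=="__main__":
  for X in ([-150,0,20],[0,0,17]):
   for tilt in (15,20,24,27,30):
    p,R=pose(X,tilt); s,b=ik(p,R,[[9,5,-55,0,-1,-97],[-20,5,-50,-165,-10,80]],n=30); print(X,tilt,[x for x in s],round(b[0],1),b[1])
E
python3 t.py
```

```text
[-150, 0, 20] 15 [array([  15.2,    7.9,  -57.1,   18.9,  -11. , -122. ])] 0.0 [  15.2    7.9  -57.1   18.9  -11.  -122. ]
[-150, 0, 20] 20 [] 10.3 [  13.6    6.8  -58.3   16.7   -6.5 -118.1]
[-150, 0, 20] 24 [] 19.5 [  12.4    6.5  -58.3    8.7   -2.3 -108.8]
[-150, 0, 20] 27 [] 22.6 [ 11.2   7.1 -55.2  -9.9  -0.1 -88.8]
[-150, 0, 20] 30 [] 17.8 [  8.1   7.3 -51.  -30.6  -0.1 -65.2]
[0, 0, 17] 15 [array([  11.5,   19.9,  -35.1,    7.5,  -20.4, -106.8])] 0.0 [  11.5   19.9  -35.1    7.5  -20.4 -106.8]
[0, 0, 17] 20 [array([  11. ,   18.2,  -45.1,   25.4,   -7.6, -124.2])] 0.0 [  11.    18.2  -45.1   25.4   -7.6 -124.2]
[0, 0, 17] 24 [] 9.2 [  10.1   17.7  -45.5   21.4   -4.2 -119.3]
[0, 0, 17] 27 [] 16.2 [   9.8   17.6  -43.8    9.5   -2.6 -107. ]
[0, 0, 17] 30 [] 19.7 [  9.2  17.7 -42.   -4.4  -0.2 -92.3]
```

```bash
cat > t2.py <<'E'
from t import *
for X in ([0,0,17],[-150,0,20]):
  for tilt in (30,):
    p,R=pose(X,tilt); st=[[q1,10,q3,q4,q5,q6] for q1 in(-45,-25,0,20) for q3 in (-30,) for q4 in(-172,-140,-100,-60,50,90) for q5 in(-15,-50) for q6 in(-90,90)]
    s,b=ik(p,R,st,n=0); print(X,tilt,[x for x in s],round(b[0],1),b[1])
E
time python3 t2.py
```

```text
[0, 0, 17] 30 [] 19.7 [  9.2  17.7 -42.   -4.4  -0.2 -92.3]
[-150, 0, 20] 30 [] 17.8 [  8.1   7.3 -51.  -30.6  -0.1 -65.2]
real	0m7.530s
user	0m7.980s
sys	0m0.060s
```

```bash
cat > t3.py <<'E'
from t import *
import sys
for back in (.005,.012):
  for tilt in (12,15,17,19,21):
    row=[]
    q0=[[11,19,-40,15,-14,-115]]
    for X in ([0,0,17],[-40,0,17],[-80,0,17],[-115,0,17],[-115,0,30],[-150,0,40]):
      p,R=pose(X,tilt,back=back); s,b=ik(p,R,q0+[[15,8,-57,19,-11,-122]],n=4); row.append((round(b[0],1),np.round(b[1],0).astype(int).tolist())); q0=[b[1]]
    print(back,tilt,*row,sep="\n   ")
E
time python3 t3.py
```

```text
0.005
   12
   (np.float64(0.0), [11, 21, -32, 5, -26, -104])
   (np.float64(0.0), [12, 18, -37, 6, -23, -105])
   (np.float64(0.0), [13, 15, -42, 7, -21, -108])
   (np.float64(0.0), [14, 12, -47, 8, -19, -110])
   (np.float64(0.0), [14, 11, -46, 7, -22, -109])
   (np.float64(0.0), [15, 7, -50, 8, -22, -111])
0.005
   15
   (np.float64(0.0), [12, 20, -35, 8, -20, -107])
   (np.float64(0.0), [12, 17, -41, 9, -18, -109])
   (np.float64(0.0), [13, 14, -47, 12, -15, -113])
   (np.float64(0.0), [14, 11, -52, 15, -13, -117])
   (np.float64(0.0), [14, 10, -50, 12, -16, -114])
   (np.float64(0.0), [16, 5, -54, 13, -17, -116])
0.005
   17
   (np.float64(0.0), [12, 19, -38, 11, -16, -110])
   (np.float64(0.0), [12, 16, -44, 14, -13, -114])
   (np.float64(0.0), [13, 13, -51, 21, -10, -122])
   (np.float64(0.6), [12, 10, -58, 32, -6, -132])
   (np.float64(0.0), [14, 9, -54, 20, -11, -122])
   (np.float64(0.0), [16, 5, -57, 20, -12, -123])
0.005
   19
   (np.float64(0.0), [12, 19, -42, 17, -12, -116])
   (np.float64(0.2), [10, 15, -52, 35, -5, -133])
   (np.float64(2.8), [11, 13, -55, 32, -5, -13
[... 1364 characters left out ...]
t64(0.0), [16, 4, -56, 17, -14, -121])
0.012
   19
   (np.float64(0.0), [12, 18, -41, 15, -13, -115])
   (np.float64(0.0), [12, 15, -49, 23, -9, -123])
   (np.float64(1.5), [11, 11, -56, 36, -5, -135])
   (np.float64(3.7), [12, 9, -58, 30, -5, -130])
   (np.float64(0.8), [13, 7, -58, 30, -7, -131])
   (np.float64(2.4), [15, 3, -58, 21, -11, -123])
0.012
   21
   (np.float64(0.7), [10, 17, -48, 34, -5, -132])
   (np.float64(3.5), [10, 14, -52, 31, -5, -130])
   (np.float64(6.2), [11, 11, -55, 29, -4, -128])
   (np.float64(8.4), [12, 9, -58, 27, -4, -127])
   (np.float64(5.2), [12, 7, -58, 28, -6, -129])
   (np.float64(6.8), [15, 3, -58, 19, -10, -121])
real	0m8.987s
user	0m9.251s
sys	0m0.099s
```

```bash
cat > t4.py <<'E'
import ik
from t import *
ik.LO[:]=[-180,-82,-58.28,-400,-174.8,-360]; ik.HI[:]=[180,121,71.7,400,-.11,360]
for X in ([0,0,17],[-115,0,20]):
  for tilt in (20,25,30,35):
    p,R=pose(X,tilt); st=[[q1,q2,q3,q4,q5,q6] for q1 in(-35,-15) for q2,q3 in ((10,-30),(0,-50)) for q4 in(-190,-170,170) for q5 in(-10,-30) for q6 in(-90,90)]
    s,b=ik.ik(p,R,st,n=0); print(X,tilt,[x for x in s],round(b[0],1),b[1])
E
python3 t4.py
```

```text
Traceback (most recent call last):
  File "t4.py", line 3, in <module>
    ik.LO[:]=[-180,-82,-58.28,-400,-174.8,-360]; ik.HI[:]=[180,121,71.7,400,-.11,360]
    ^^^^^
AttributeError: 'function' object has no attribute 'LO'
```

```bash
sed -i 's/^import ik$/import ik as M/; s/^ik\.LO.*/M.LO[:]=[-180,-82,-58.28,-400,-174.8,-360]; M.HI[:]=[180,121,71.7,400,-.11,360]/; s/ik\.ik(/M.ik(/' t4.py
python3 - <<'E'
s=open('t4.py').read(); s="from t import *\nimport ik as M\n"+s.split("from t import *\n")[1]; open('t4.py','w').write(s)
E
python3 t4.py
```

```text
[0, 0, 17] 20 [array([   7.5,   17.8,  -50.3, -314.2,   -2.9, -141.5]), array([   7.5,   17.8,  -50.3, -314.2,   -2.9,  218.5]), array([   7.5,   17.8,  -50.3,   45.8,   -2.9, -141.5]), array([  7.5,  17.8, -50.3,  45.8,  -2.9, 218.5]), array([  11. ,   18.2,  -45.1,   25.4,   -7.6, -124.2])] 0.0 [  7.5  17.8 -50.3  45.8  -2.9 218.5]
[0, 0, 17] 25 [] 11.7 [  10.    17.7  -45.  -342.3   -3.8  244.5]
[0, 0, 17] 30 [] 19.7 [  9.2  17.7 -42.   -4.4  -0.2 -92.3]
[0, 0, 17] 35 [] 13.5 [  5.8  17.5 -36.1 -35.2  -0.1 -58.4]
[-115, 0, 20] 20 [] 6.7 [  11.7    9.3  -58.3   29.    -4.1 -128.7]
[-115, 0, 20] 25 [] 19.5 [  11.5    9.3  -54.5    6.6   -2.1 -105.8]
[-115, 0, 20] 30 [] 19.1 [  8.7   9.7 -48.9 -24.6  -0.1 -71.7]
[-115, 0, 20] 35 [] 6.2 [  3.3   9.2 -44.4 309.5  -0.1 -41.1]
```

```bash
cat > t5.py <<'E'
from t import *
for tilt in (36,38,40,43,46,50):
    print(tilt); q0=[[5,17,-36,-40,-5,-55],[3,9,-44,-60,-5,-41],[-10,9,-44,-100,-10,0]]
    for X in ([0,0,17],[-60,0,17],[-115,0,17],[-150,0,40]):
      p,R=pose(X,tilt); s,b=ik(p,R,q0,n=6); print("  ",X,round(b[0],1),[np.round(x,0).astype(int).tolist() for x in s] or b[1]); q0+=s
E
python3 t5.py
```

```text
36
   [0, 0, 17] 10.9 [  4.9  17.4 -35.1 -40.8  -0.1 -52. ]
   [-60, 0, 17] 6.3 [  3.3  13.4 -39.4 -49.8  -0.1 -41.7]
   [-115, 0, 17] 3.6 [  2.2   9.4 -43.8 -54.9  -0.1 -35.7]
   [-150, 0, 40] 8.5 [  4.    3.8 -48.4 -48.4  -0.1 -43.7]
38
   [0, 0, 17] 5.5 [  3.   17.2 -33.7 -50.6  -0.1 -40.7]
   [-60, 0, 17] 1.9 [  1.7  13.1 -38.5 -56.8  -0.1 -33.4]
   [-115, 0, 17] 0.0 [[-5, 9, -41, -70, -4, -15]]
   [-150, 0, 40] 4.9 [  2.4   3.3 -47.6 -54.5  -0.1 -36.3]
40
   [0, 0, 17] 1.0 [  1.5  16.9 -32.8 -57.9  -0.1 -32.2]
   [-60, 0, 17] 0.0 [[-9, 14, -36, -81, -7, -1]]
   [-115, 0, 17] 0.0 [[-19, 11, -42, -95, -13, 21]]
   [-150, 0, 40] 0.0 [[1, 3, -47, -59, 0, -31]]
43
   [0, 0, 17] 0.0 [[-15, 19, -32, -100, -12, 23]]
   [-60, 0, 17] 0.0 [[-24, 17, -40, -112, -18, 42]]
   [-115, 0, 17] 0.0 [[-30, 16, -47, -116, -24, 53]]
   [-150, 0, 40] 0.0 [[-24, 7, -46, -99, -17, 28]]
46
   [0, 0, 17] 0.0 [[-25, 22, -38, -123, -22, 54]]
   [-60, 0, 17] 0.0 [[-31, 21, -45, -127, -28, 64]]
   [-115, 0, 17] 0.0 [[-37, 21, -52, -127, -34, 71]]
   [-150, 0, 40] 0.0 [[-35, 12, -51, -114, -28, 54]]
50
   [0, 0, 17] 0.0 [[-29, 27, -44, -136, -34, 72]]
   [-60, 0, 17] 0.0 [[-35, 27, -51, -136, -41, 79]]
   [-115, 0, 17] 0.0 [[-42, 30, -58, -135, -49, 88]]
   [-150, 0, 40] 0.0 [[-44, 21, -58, -126, -42, 78]]
```

```bash
cat > t6.py <<'E'
from t import *
def posew(x,y,z,yaw,tilt,back=.005,fb=.001):
    G=np.array([x,y,z])+Rn.from_euler("z",yaw,degrees=True).apply(Gh/1000.); return tcp_for(G,yaw,th=tilt,back=back,fb=fb)
def track(path,q,steps=10):
    """path: list of (x,y,z,yaw,tilt,back)"""
    for i in range(len(path)-1):
        a=np.array(path[i],float);b=np.array(path[i+1],float)
        for t in np.linspace(0,1,steps+1)[1:]:
            c=a+t*(b-a); p,R=posew(*c[:5],back=c[5])
            s,bst=ik(p,R,[q],n=0); dq=np.abs(bst[1]-q).max(); q=bst[1]
            flag="" if bst[0]<.5 else f"  ERR {bst[0]:.1f}"
            if flag or dq>15 or t==1: print(i,round(t,2),np.round(c,3),np.round(q,0).astype(int).tolist(),"dq",round(dq,1),flag)
    return q
if __name__=="__main__":
    h1=w_of_press([-115,0,0]); h0=w_of_press([0,0,0])
    tilt=44
    path=[(.546,-.377,0,-11.8,30,.12),(.546,-.377,0,-11.8,tilt,.12),(.546,-.377,0,-11.8,tilt,.005),(.546,-.377,.06,-11.8,tilt,.005),(h1[0],h1[1],.06,1.4,tilt,.005),(h1[0],h1[1],.017,1.4,tilt,.005),(h0[0],h0[1],.017,1.4,tilt,.005),(h0[0],h0[1],.017,1.4,tilt,.15)]
    track(path,np.array([-25,2.3,-35,-15,-25,-64.]))
E
python3 t6.py
```

```text
0 1.0 [  0.5  -0.4   0.  -11.8  44.    0.1] [-46, 7, -34, -67, -25, 2] dq 7.4 
1 1.0 [  0.5  -0.4   0.  -11.8  44.    0. ] [-49, 23, -30, -91, -25, 30] dq 2.7 
2 1.0 [  0.5  -0.4   0.1 -11.8  44.    0. ] [-41, 14, -29, -71, -21, 2] dq 2.8 
3 1.0 [ 0.6 -0.1  0.1  1.4 44.   0. ] [-13, 4, -41, -83, -10, 4] dq 4.0 
4 1.0 [ 0.6 -0.1  0.   1.4 44.   0. ] [-33, 17, -49, -121, -27, 60] dq 4.3 
5 1.0 [ 0.7 -0.1  0.   1.4 44.   0. ] [-20, 20, -34, -110, -15, 36] dq 3.5 
6 0.4 [ 0.7 -0.1  0.   1.4 44.   0.1] [-3, 9, -35, -69, -4, -18] dq 18.6 
6 0.5 [ 0.7 -0.1  0.   1.4 44.   0.1] [2, 7, -38, -57, 0, -33] dq 15.2   ERR 1.7
6 0.6 [ 0.7 -0.1  0.   1.4 44.   0.1] [2, 5, -40, -55, 0, -36] dq 3.0   ERR 4.4
6 0.7 [ 0.7 -0.1  0.   1.4 44.   0.1] [3, 3, -41, -52, 0, -39] dq 3.4   ERR 7.0
6 0.8 [ 0.7 -0.1  0.   1.4 44.   0.1] [3, 1, -42, -50, -1, -41] dq 2.4   ERR 9.5
6 0.9 [ 0.7 -0.1  0.   1.4 44.   0.1] [3, -1, -43, -48, -1, -44] dq 2.2   ERR 11.6
6 1.0 [ 0.7 -0.1  0.   1.4 44.   0.1] [3, -3, -44, -45, -2, -47] dq 3.0   ERR 15.0
```

Run:
```python
from h import *
for dz in (.04,):
  p=PG+[0,0,dz]; print(p,shift(p,RG))
```

```text
[ 0.4906 -0.3656  0.0617] (array([-0.01727432, -0.2503126 , -0.00587141]), array([10.36829306, -1.89485418, 11.53070765]))
```

{"op": "jog_arm", "data": {"targets": "-0.0085 -0.012 -0.0133 0.5 0 0.6 -1;-0.0105 -0.042 -0.014 1.7 -0.3 1.9 -1;-0.012 -0.084 -0.0145 3.5 -0.6 3.9 -1;-0.014 -0.126 -0.015 5.2 -0.9 5.8 -1;-0.0155 -0.168 -0.015 7 -1.3 7.7 -1;-0.017 -0.21 -0.012 8.7 -1.6 9.7 -1;-0.0173 -0.24 -0.006 10 -1.8 11 -1;-0.0173 -0.25 -0.006 10.4 -1.9 11.5 -1"}}

```text
clock: 19.25
tool_pos: [0.4902, -0.3666, 0.0609]
orientation: [-180.0, 29.9, 168.1]
force: [-0.6, -0.1, -0.8]
opening: 0.0118
```

Run:
```python
from h import *
p,R,o=cur(); print(p,o["orientation"],o["force"],o["joint_pos"],o["qvel"])
for dz in (.01,.0005,-.0005):
  p=PG+[0,0,dz]; print(dz,shift(p,RG))
```

```text
[ 0.49024394 -0.36657423  0.06093967] [-179.96173776   29.94606443  168.11613684] [-0.62266276 -0.14036356 -0.7987365 ] [-23.93010135  14.72801053 -32.28580848 -23.90455261 -14.80247679
 -56.32817294] [-6.20616379  2.79285149  4.1938238  -1.42124367 -1.54674478  2.82263025]
0.01 (array([0.01446792, 0.00104364, 0.02540913]), array([-0.08015963, -0.05395981, -0.07262935]))
0.0005 (array([0.01921017, 0.00104913, 0.03364084]), array([-0.08015963, -0.05395981, -0.07262935]))
-0.0005 (array([0.01970936, 0.00104971, 0.03450734]), array([-0.08015963, -0.05395981, -0.07262935]))
```

{"op": "jog_arm", "data": {"targets": "0.006 0.001 0.01 0 0 0 -1;0.0115 0.001 0.02 0 0 0 -1;0.0145 0.001 0.0254 0 0 0 -1;0.017 0.001 0.03 0 0 0 -1;0.0192 0.001 0.0336 0 0 0 -1;0.0192 0.001 0.0336 0 0 0 -1;0.0192 0.001 0.0336 0 0 0 -1;0.0192 0.001 0.0336 0 0 0 -0.5"}}

```text
clock: 20.25
tool_pos: [0.491, -0.3659, 0.0226]
orientation: [-179.9, 30.0, 168.1]
force: [0.2, 0.6, 0.4]
opening: 0.0172
```

Run:
```python
from h import *
p,R,o=cur(); print(p,o["orientation"],o["force"],o["opening"])
print(shift(PG,RG))
```

```text
[ 0.49096717 -0.36593855  0.02264395] [-179.92878746   29.99880131  168.13404144] [0.18879652 0.582954   0.43156065] 0.01718551443004262
(array([0.00084343, 0.00025657, 0.00060271]), array([-0.10419122, -0.00123419, -0.05712138]))
```

{"op": "jog_arm", "data": {"targets": "0 0 0 0 0 0 0;0 0 0 0 0 0 0;0 0 -0.02 0 0 0 0;0 0 -0.05 0 0 0 0;0 0 -0.09 0 0 0 0;0 0 -0.11 0 0 0 0;0 0 -0.11 0 0 0 0;0 0 -0.11 0 0 0 0"}}

```text
clock: 21.25
tool_pos: [0.4373, -0.3544, 0.1177]
orientation: [-179.9, 30.0, 168.1]
force: [-0.6, 0.9, 0.4]
opening: 0.044
```

Run:
```python
from t6 import *
p,R,o=cur(); print(p,o["orientation"],o["joint_pos"])
s=snapshot("wrist"); save(s,"w12"); im=s["img"][:,:,::-1]
cv2.imwrite("pics/w12c.png",cv2.resize(im[155:275,205:365],(800,600),interpolation=cv2.INTER_CUBIC))
pp,RR=posew(.546,-.377,0,-11.8,45,back=.06); print(shift(pp,RR),ik(pp,RR,[o["joint_pos"]],n=0)[1])
```

```text
[ 0.4 -0.4  0.1] [-179.9   30.   168.1] [-24.5   5.1 -36.4 -18.5 -20.  -61.5]
(array([0. , 0. , 0.1]), array([ -0.1, -15. ,  -0.1])) (np.float64(1.6653345369377348e-13), array([-49.9,  16.2, -32.4, -83.4, -26.1,  21.7]))
```

View pics/w12c.png

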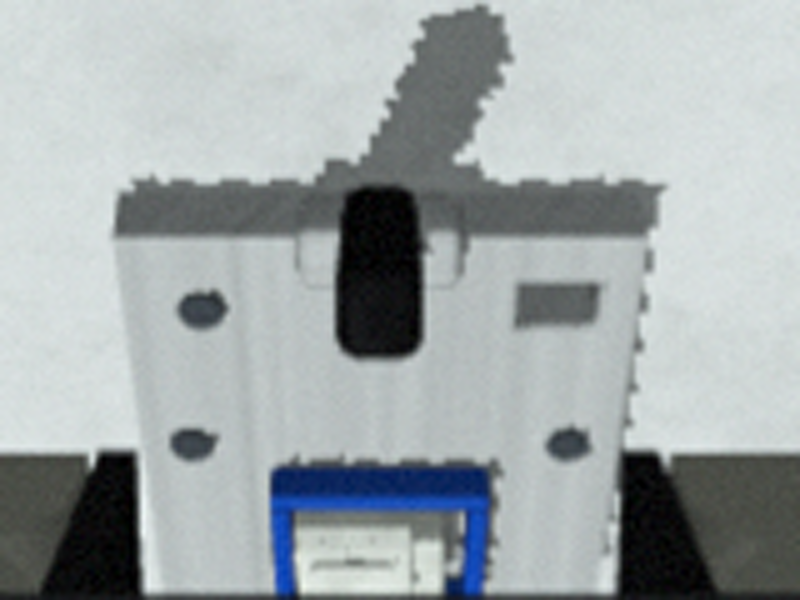

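Run:
```python
from fitplate import *
from t6 import posew
np.set_printoptions(precision=4)
s=ld("w12"); f=lambda a,b:(205+a/5,155+b/5)
obs=[(s,f(114,236),(-50,-42,12)),(s,f(652,236),(-50,42,12)),(s,f(557,304),(-34,29,12))]
q,r=fit(obs,[.546,-.377,-.2]); print(q,np.degrees(q[2]),np.round(r,1).tolist())
for nm in ("plate","nest","plate_grip"):
    print(nm,models.spot_point(nm,s)[:1] if False else "")
pp,RR=posew(.546,-.377,0,-11.8,45,back=.06); print(pp,shift(pp,RR))
```

```text
[ 0.5467 -0.3765 -0.2061] -11.811489919038175 [[0.0, -0.2], [-0.5, -0.2], [0.5, 0.4]]
plate 
nest 
plate_grip 
[ 0.4556 -0.3581  0.0624] (array([0.0111, 0.0002, 0.0568]), array([ -0.097 , -15.046 ,  -0.0616]))
```

{"op": "jog_arm", "data": {"targets": "0.0015 0 0.007 0 -1.9 0 0;0.003 0 0.014 0 -3.8 0 0;0.005 0 0.022 0 -5.7 0 0;0.007 0 0.03 0 -7.6 0 0;0.008 0 0.04 0 -9.6 0 0;0.01 0 0.05 0 -12 0 0;0.011 0 0.057 0 -15 0 0;0.011 0 0.057 0 -15 0 0"}}

```text
clock: 22.3
tool_pos: [0.454, -0.3596, 0.0599]
orientation: [179.8, 44.8, 167.7]
force: [-1.1, 0.2, -0.8]
opening: 0.044
```

Run:
```python
from t6 import *
np.set_printoptions(precision=4)
p,R,o=cur(); print(p,o["orientation"],o["joint_pos"],o["qvel"])
for b in (.06,.006):
  pp,RR=posew(.5464,-.3768,0,-11.8,45,back=b); print(shift(pp,RR))
```

```text
[ 0.454  -0.3596  0.0599] [179.7871  44.7522 167.6505] [-48.8915  14.2994 -29.4244 -73.6587 -26.1007   9.7218] [ 3.1904 -1.9629  0.3962  6.4539  2.1321 -9.7057]
(array([-0.003 ,  0.0021, -0.0007]), array([-0.1748, -0.247 , -0.3898]))
(array([-0.0032,  0.0022,  0.0533]), array([-0.1748, -0.247 , -0.3898]))
```

{"op": "jog_arm", "data": {"targets": "-0.003 0.002 0 -0.2 -0.2 -0.4 0;-0.003 0.002 0.012 -0.2 -0.2 -0.4 -0.2;-0.003 0.002 0.025 -0.2 -0.2 -0.4 -0.2;-0.003 0.002 0.038 -0.2 -0.2 -0.4 -0.2;-0.003 0.002 0.048 -0.2 -0.2 -0.4 -0.2;-0.003 0.002 0.0533 -0.2 -0.2 -0.4 -0.2;-0.003 0.002 0.0533 -0.2 -0.2 -0.4 -0.2;-0.003 0.002 0.0533 -0.2 -0.2 -0.4 -0.2"}}

```text
clock: 23.3
tool_pos: [0.4931, -0.3659, 0.0243]
orientation: [180.0, 45.0, 168.2]
force: [-0.1, 0.0, -0.2]
opening: 0.0352
```

Run:
```python
from t6 import *
np.set_printoptions(precision=4)
p,R,o=cur(); print(p,o["orientation"],o["joint_pos"],o["force"])
pp,RR=posew(.5464,-.3768,0,-11.8,45,back=.006); print(shift(pp,RR))
s=snapshot("side"); save(s,"s13"); b=s["img"][240:370,205:385,::-1]
w=snapshot("wrist"); save(w,"w13")
cv2.imwrite("pics/c13.png",np.hstack([cv2.resize(b,(400,289),interpolation=cv2.INTER_CUBIC),cv2.resize(w["img"][:,:,::-1],(385,289))]))
```

```text
[ 0.4931 -0.3659  0.0243] [179.9997  44.9547 168.2325] [-49.0965  20.7238 -26.6903 -81.3438 -25.6826  18.7659] [-0.0785  0.0354 -0.2479]
(array([-0.0002,  0.0002,  0.0002]), array([ 0.0233, -0.0453,  0.023 ]))
```

View pics/c13.png

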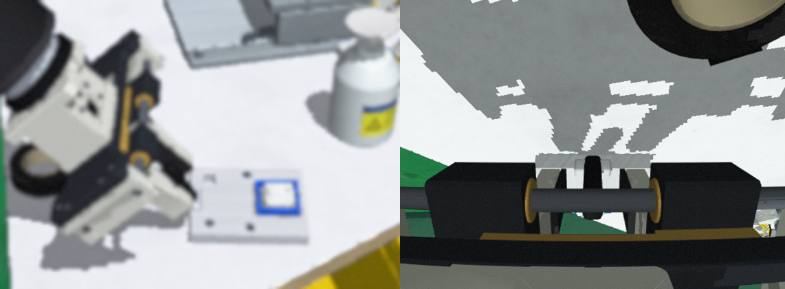

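{"op": "jog_arm", "data": {"targets": "0 0 0 0 0 0 -0.4;0 0 0 0 0 0 -0.7;0 0 0 0 0 0 -1;0 0 0 0 0 0 -1;0 0 0 0 0 0 -1;-0.005 0 -0.005 0 0 0 -1;-0.012 0 -0.012 0 0 0 -1;-0.02 0 -0.02 0 0 0 -1"}}

```text
clock: 24.4
tool_pos: [0.4925, -0.3656, 0.0523]
orientation: [179.9, 44.9, 168.2]
force: [0.1, -0.1, -1.0]
opening: 0.0118
```

```bash
cat >> h.py <<'E'
PG=np.array([.4931,-.3659,.0243]); RG=Rn.from_euler("xyz",[180,44.955,168.23],degrees=True)
PP=np.array([.5464,-.3768,0.])
E
python3 - <<'E'
from t6 import *
from pl import platefit
np.set_printoptions(precision=4)
p,R,o=cur(); print(p,o["orientation"],o["opening"],o["joint_pos"],o["force"])
s=snapshot("side"); save(s,"s14")
x=p+(R*RG.inv()).apply(PP-PG); print(x, platefit("s14",x+[0,0,.012])[:2])
h1=w_of_press([-115,0,0]); h0=w_of_press([0,0,0]); tilt=45
path=[(*x,-11.8,tilt,.006),(x[0],x[1],.065,-11.8,tilt,.006),(h1[0]-.01,h1[1],.065,1.4,tilt,.006),(h1[0],h1[1],.03,1.4,tilt,.006),(h1[0],h1[1],.017,1.4,tilt,.006),(h0[0],h0[1],.017,1.4,tilt,.006)]
track(path,o["joint_pos"])
for X in ([-120,0,60],[-115,0,30],[-115,0,20]):
  pp,RR=tool_for_plate(X); print(X,shift(pp,RR))
E
```

```text
[ 0.4925 -0.3656  0.0523] [179.9455  44.8925 168.1706] 0.011800359462381572 [-45.8301  17.0788 -26.5752 -74.5864 -24.2185   8.7307] [ 0.0715 -0.088  -1.0239]
[ 0.5458 -0.3765  0.0279] (array([0.0044, 0.0129, 0.0403]), 1226)
0 1.0 [  0.546  -0.377   0.065 -11.8    45.      0.006] [-42, 14, -29, -73, -22, 4] dq 1.7 
1 1.0 [ 0.55  -0.089  0.065  1.4   45.     0.006] [-16, 3, -43, -87, -12, 10] dq 3.6 
2 1.0 [ 0.56  -0.089  0.03   1.4   45.     0.006] [-31, 14, -47, -116, -25, 53] dq 3.5 
3 1.0 [ 0.56  -0.089  0.017  1.4   45.     0.006] [-35, 19, -50, -124, -30, 65] dq 1.1 
4 1.0 [ 0.675 -0.086  0.017  1.4   45.     0.006] [-22, 21, -36, -117, -19, 46] dq 2.6 
[-120, 0, 60] (array([ 0.0133,  0.2713, -0.0562]), array([-9.3667,  0.0493, -9.317 ]))
[-115, 0, 30] (array([ 0.0311,  0.2725, -0.0316]), array([-9.3667,  0.0493, -9.317 ]))
[-115, 0, 20] (array([ 0.0381,  0.2725, -0.0245]), array([-9.3667,  0.0493, -9.317 ]))
```

{"op": "jog_arm", "data": {"targets": "-0.01 0.005 -0.0115 -0.1 0 -0.1 -1;-0.019 0.03 -0.024 -1 0 -1 -1;-0.0175 0.07 -0.031 -2.4 0 -2.4 -1;-0.011 0.115 -0.036 -4 0 -4 -1;-0.005 0.16 -0.042 -5.5 0 -5.5 -1;0.003 0.205 -0.048 -7 0 -7 -1;0.01 0.25 -0.053 -8.6 0 -8.6 -1;0.0133 0.271 -0.056 -9.4 0 -9.3 -1"}}

```text
clock: 25.45
tool_pos: [0.4996, -0.0887, 0.0834]
orientation: [179.9, 44.9, -178.5]
force: [0.4, 0.3, -2.4]
opening: 0.0118
```

Run:
```python
from t6 import *
np.set_printoptions(precision=4)
p,R,o=cur(); print(plate_now(),o["opening"],o["joint_pos"],o["force"],o["qvel"])
for X in ([-120,0,60],[-117,0,32],[-117,0,24]):
  pp,RR=tool_for_plate(X); print(X,shift(pp,RR))
```

```text
(array([-120.7712,    2.0059,   59.1256]), array([ 0.081 , -0.0033,  0.1435])) 0.011839966639334435 [ -7.757    2.7136 -40.3702 -70.4794  -7.039  -13.0797] [ 0.4222  0.2586 -2.3802] [ 33.5269  -3.9165  -6.1758   8.0916  18.4675 -25.1729]
[-120, 0, 60] (array([-0.0011, -0.0018, -0.0001]), array([ 0.158 , -0.0134,  0.045 ]))
[-117, 0, 32] (array([ 0.0165, -0.0019,  0.0219]), array([ 0.158 , -0.0134,  0.045 ]))
[-117, 0, 24] (array([ 0.0222, -0.0019,  0.0275]), array([ 0.158 , -0.0134,  0.045 ]))
```

{"op": "jog_arm", "data": {"targets": "0.002 -0.0019 0.004 0.1 0 0 -1;0.006 -0.0019 0.008 0.1 0 0 -1;0.01 -0.0019 0.013 0.1 0 0 -1;0.014 -0.0019 0.018 0.1 0 0 -1;0.018 -0.0019 0.023 0.1 0 0 -1;0.0222 -0.0019 0.0275 0.1 0 0 -1;0.0222 -0.0019 0.0275 0.1 0 0 -1;0.0222 -0.0019 0.0275 0.1 0 0 -1"}}

```text
clock: 26.45
tool_pos: [0.5032, -0.0906, 0.0482]
orientation: [180.0, 44.9, -178.5]
force: [-0.1, 0.6, -2.0]
opening: 0.0115
```

Run:
```python
from t6 import *
from pl import platefit
np.set_printoptions(precision=4)
p,R,o=cur(); x=plate_now(); print(x,o["opening"],o["joint_pos"],o["force"])
s=snapshot("side"); save(s,"s15"); b=s["img"][190:300,235:415,::-1]
print(platefit("s15",w_of_press(x[0]+[0,0,12]))[:2])
s2=snapshot("scene"); save(s2,"sc15"); c=s2["img"][150:270,215:395,::-1]
cv2.imwrite("pics/c15.png",np.vstack([cv2.resize(b,(470,287),interpolation=cv2.INTER_CUBIC),cv2.resize(c,(470,313),interpolation=cv2.INTER_CUBIC)]))
```

```text
(array([-117.2921,   -0.1171,   23.8108]), array([0.0222, 0.039 , 0.0472])) 0.01150443322564008 [-24.8965   9.4255 -39.8986 -93.298  -18.3189  22.8133] [-0.0737  0.6391 -2.0481]
(array([0.0017, 0.0116, 0.0362]), 554)
```

View pics/c15.png

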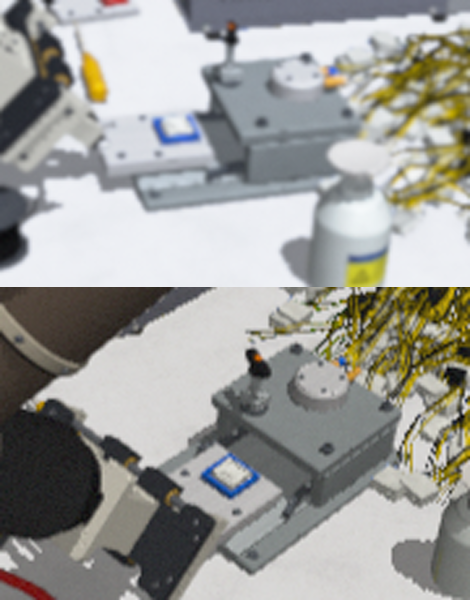

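{"op": "jog_arm", "data": {"targets": "0.0026 0 0.0026 0 0 0 -1;0.005 0 0.005 0 0 0 -1;0.005 0 0.005 0 0 0 -1;0 0.0 0.01 0 0 0 -1;-0.005 0 0.015 0 0 0 -1;-0.011 0 0.021 0 0 0 -1;-0.018 0 0.028 0 0 0 -1;-0.023 0 0.033 0 0 0 -1"}}

```text
clock: 27.55
tool_pos: [0.5439, -0.0891, 0.0415]
orientation: [-180.0, 45.0, -178.4]
force: [-0.5, -0.6, -2.2]
opening: 0.0118
```

Run:
```python
from t6 import *
np.set_printoptions(precision=4)
p,R,o=cur(); x=plate_now(); print(x,o["opening"],o["joint_pos"],o["force"],o["moment"])
s2=snapshot("scene"); save(s2,"sc16"); c=s2["img"][150:270,255:375,::-1]
s=snapshot("side"); save(s,"s16"); b=s["img"][205:285,255:375,::-1]
cv2.imwrite("pics/c16.png",np.hstack([cv2.resize(c,(400,400),interpolation=cv2.INTER_CUBIC),cv2.resize(b,(400,400),interpolation=cv2.INTER_CUBIC)]))
```

```text
(array([-76.4786,   0.4666,  17.1957]), array([-0.0086, -0.0133,  0.1178])) 0.011793858199853655 [-22.7212  12.9921 -36.3367 -95.4301 -16.9614  23.3707] [-0.4671 -0.5858 -2.1525] [-0.0372  2.8741  0.0317]
```

View pics/c16.png

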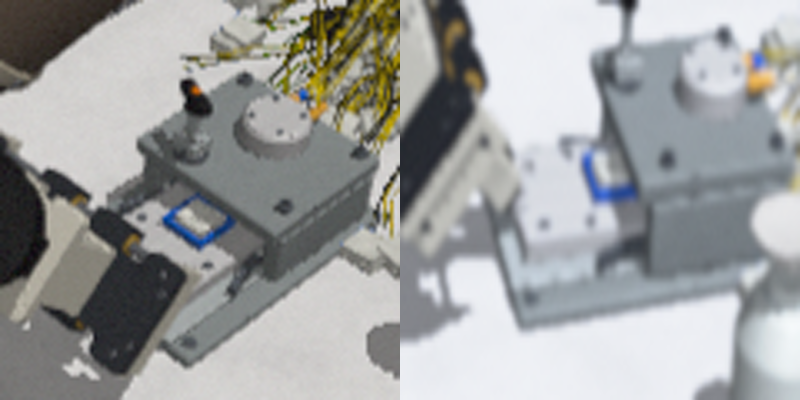

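{"op": "jog_arm", "data": {"targets": "0.0008 0 0.0008 0 0 0 -1;-0.003 -0.0003 0.005 0 0 0 -1;-0.007 -0.0003 0.009 0 0 0 -1;-0.011 -0.0003 0.013 0 0 0 -1;-0.015 -0.0003 0.017 0 0 0 -1;-0.019 -0.0003 0.021 0 0 0 -1;-0.024 -0.0003 0.026 0 0 0 -1;-0.024 -0.0003 0.026 0 0 0 -1"}}

```text
clock: 28.65
tool_pos: [0.5802, -0.0885, 0.0406]
orientation: [-180.0, 45.0, -178.4]
force: [1.0, 0.4, 0.6]
opening: 0.0118
```

Run:
```python
from t6 import *
np.set_printoptions(precision=4)
p,R,o=cur(); x=plate_now(); print(x,o["opening"],o["joint_pos"],o["force"],o["moment"])
```

```text
(array([-40.2403,   0.2087,  16.3899]), array([-0.0471, -0.085 ,  0.1481])) 0.01176896395307872 [-19.0769  15.1133 -32.642  -93.5164 -14.464   18.5639] [0.9606 0.3539 0.6298] [-0.1633  1.5857 -0.1806]
```

{"op": "jog_arm", "data": {"targets": "-0.003 0 0.003 0 0 0 -1;-0.007 0 0.007 0 0 0 -1;-0.011 0 0.011 0 0 0 -1;-0.015 0 0.015 0 0 0 -1;-0.019 0 0.019 0 0 0 -1;-0.022 0 0.022 0 0 0 -1;-0.0245 0 0.0245 0 0 0 -1;-0.0245 0 0.0245 0 0 0 -1"}}

```text
clock: 29.65
tool_pos: [0.6152, -0.0874, 0.0406]
orientation: [-180.0, 45.1, -178.4]
force: [1.9, -0.5, -0.5]
opening: 0.0121
```

Run:
```python
from t6 import *
np.set_printoptions(precision=4)
p,R,o=cur(); x=plate_now(); print(x,o["opening"],o["joint_pos"],o["force"],o["moment"])
s2=snapshot("scene"); save(s2,"sc17"); c=s2["img"][150:270,255:375,::-1]
s=snapshot("side"); save(s,"s17"); b=s["img"][205:285,255:375,::-1]
cv2.imwrite("pics/c17.png",np.hstack([cv2.resize(c,(400,400),interpolation=cv2.INTER_CUBIC),cv2.resize(b,(400,400),interpolation=cv2.INTER_CUBIC)]))
```

```text
(array([-5.1283,  0.4497, 16.4118]), array([-0.0524, -0.0923,  0.1657])) 0.01206691111256709 [-14.7371  16.9869 -28.9445 -89.0745 -11.46    10.7732] [ 1.8899 -0.4822 -0.5397] [ 0.0158  1.9081 -0.0358]
```

View pics/c17.png

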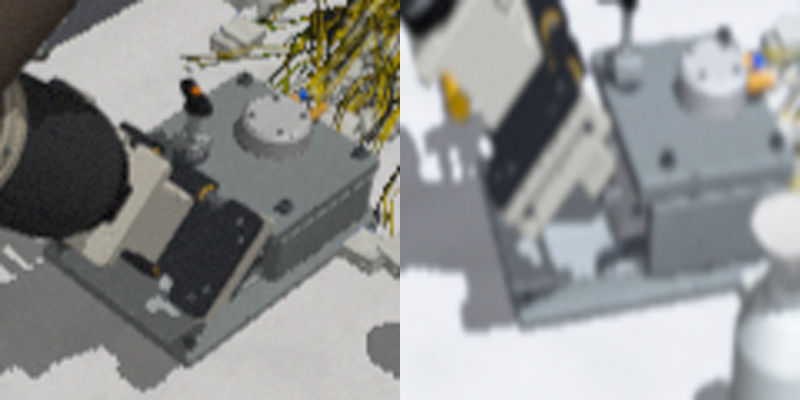

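{"op": "jog_arm", "data": {"targets": "-0.0007 0 0.0007 0 0 0 -1;-0.0014 0 0.0014 0 0 0 -1;-0.0021 0 0.0021 0 0 0 -1;-0.0028 0 0.0028 0 0 0 -1;-0.0035 0 0.0035 0 0 0 -1;-0.0042 0 0.0042 0 0 0 -1;-0.0048 0 0.0048 0 0 0 -1;-0.0048 0 0.0048 0 0 0 -1"}}

```text
clock: 30.75
tool_pos: [0.6209, -0.0872, 0.0406]
orientation: [-179.9, 45.0, -178.4]
force: [-10.2, 0.4, 10.8]
opening: 0.0119
```

Run:
```python
from t6 import *
np.set_printoptions(precision=4)
p,R,o=cur(); x=plate_now(); print(x,o["opening"],o["force"],o["moment"])
```

```text
(array([ 0.5627,  0.4899, 16.4074]), array([-0.0511, -0.0654,  0.1651])) 0.011943121754370262 [-10.1578   0.3894  10.8136] [-0.0661  2.1362 -0.0574]
```

{"op": "jog_arm", "data": {"targets": "-0.0005 0 0.0005 0 0 0 -1;-0.001 0 0.001 0 0 0 -1;-0.0014 0 0.0014 0 0 0 -1;-0.0014 0 0.0014 0 0 0 -1;-0.0014 0 0.0014 0 0 0 -1;0 0 0 0 0 0 -1;0 0 0 0 0 0 -1;0 0 0 0 0 0 -1"}}

```text
clock: 31.75
tool_pos: [0.6209, -0.0872, 0.0406]
orientation: [-180.0, 45.0, -178.4]
force: [-6.0, 0.2, 6.5]
opening: 0.0119
```

Run:
```python
from t6 import *
np.set_printoptions(precision=4)
p,R,o=cur(); x=plate_now(); print(x,o["opening"],o["force"],o["moment"])
```

```text
(array([ 0.5224,  0.4944, 16.409 ]), array([-0.0456, -0.0651,  0.1658])) 0.011861378433662311 [-6.0418  0.1793  6.5484] [0.0149 2.016  0.0242]
```

{"op": "jog_arm", "data": {"targets": "0 0 0 0 0 0 -0.6;0 0 0 0 0 0 -0.2;0 0 0 0 0 0 0;0 0 0 0 0 0 0;0.007 0 -0.007 0 0 0 0;0.02 0 -0.02 0 0 0 0;0.036 0 -0.036 0 0 0 0;0.05 0 -0.05 0 0 0 0"}}

```text
clock: 32.75
tool_pos: [0.5496, -0.0892, 0.0406]
orientation: [-179.9, 45.0, -178.4]
force: [-0.5, -0.7, 0.8]
opening: 0.0442
```

Run:
```python
from t6 import *
np.set_printoptions(precision=4)
p,R,o=cur(); print(p,o["orientation"],o["opening"],o["force"],o["joint_pos"])
w=snapshot("wrist"); save(w,"w18")
s2=snapshot("scene"); save(s2,"sc18"); c=s2["img"][150:270,255:375,::-1]
cv2.imwrite("pics/c18.png",np.hstack([cv2.resize(c,(400,400),interpolation=cv2.INTER_CUBIC),cv2.resize(w["img"][:,:,::-1],(400,300))[:,:,:] if False else cv2.resize(w["img"][:,:,::-1],(400,400))]))
# path to hover over the T-grip with tool down yaw -108.3
tg=np.array([.641,-.0577,.17]); Rt=Rn.from_euler("xyz",[180,0,-108.3],degrees=True)
from scipy.spatial.transform import Slerp
q=o["joint_pos"]
mid=np.array([.53,-.09,.2])
for a,b,Ra,Rb in ((p,mid,R,None),):
    pass
Rm=R
sl=Slerp([0,1],Rn.concatenate([R,Rt]))
for t in np.linspace(0,1,11):
    P_=p+t*(tg-p); P_[2]=max(P_[2],min(.25,p[2]+.5*t) if t<.8 else .17)
    sss,b=ik(P_,sl(t),[q],n=0); print(round(t,1),np.round(P_,3),round(b[0],1),np.round(b[1],0)); q=b[1]
```

```text
[ 0.5496 -0.0892  0.0406] [-179.9499   45.0306 -178.371 ] 0.04419708177856306 [-0.5313 -0.6901  0.8398] [-22.5834  13.4858 -35.8563 -95.7826 -16.9081  23.6677]
0.0 [ 0.55  -0.089  0.041] 0.0 [ -30.   20.  -45. -123.  -26.   59.]
0.1 [ 0.559 -0.086  0.091] 2.2 [  6.   6. -42. -40.  -0. -47.]
0.2 [ 0.568 -0.083  0.141] 5.2 [ 11.   1. -50.   7.  -2. -92.]
0.3 [ 0.577 -0.08   0.191] 0.0 [ 10.  -1. -37.  -3. -21. -74.]
0.4 [ 0.586 -0.077  0.241] 0.0 [  9.  -1. -27.  -6. -37. -64.]
0.5 [ 0.595 -0.073  0.25 ] 0.0 [  9.   1. -21.  -6. -44. -57.]
0.6 [ 0.604 -0.07   0.25 ] 0.0 [  9.   4. -17.  -6. -51. -51.]
0.7 [ 0.614 -0.067  0.25 ] 0.0 [  9.   8. -13.  -5. -56. -45.]
0.8 [ 0.623 -0.064  0.17 ] 0.0 [ 10.  14. -15.  -4. -51. -39.]
0.9 [ 0.632 -0.061  0.17 ] 0.0 [ 11.  17. -12.  -2. -57. -35.]
1.0 [ 0.641 -0.058  0.17 ] 0.0 [ 12.  20.  -8.   0. -62. -30.]
```

View pics/c18.png

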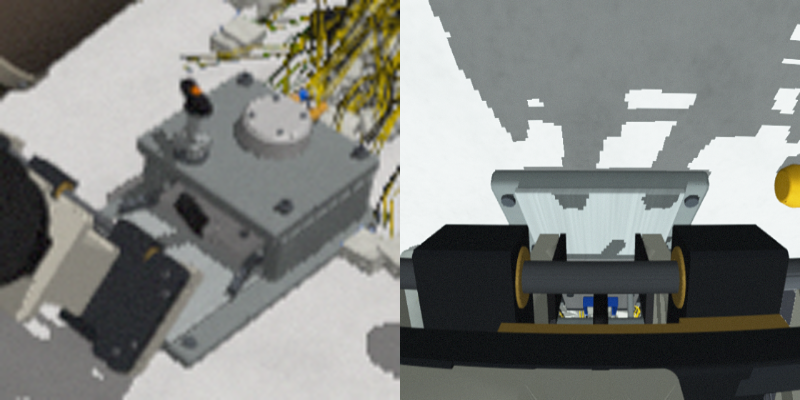

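Run:
```python
from h import *
from scipy.spatial.transform import Slerp
np.set_printoptions(precision=4,suppress=True)
p,R,o=cur(); Rt=Rn.from_euler("xyz",[180,0,-108.3],degrees=True); sl=Slerp([0,1],Rn.concatenate([R,Rt]))
for P_,t in (([.545,-.088,.14],.1),([.545,-.085,.25],.5),([.6,-.06,.25],1)): print(P_,shift(P_,sl(t)))
```

```text
[0.545, -0.088, 0.14] (array([-0.0681,  0.0014, -0.0729]), array([-2.7468,  3.9083, -6.634 ]))
[0.545, -0.085, 0.25] (array([-0.1459,  0.0044, -0.1507]), array([-13.7341,  19.5415, -33.1698]))
[0.6, -0.06, 0.25] (array([-0.1853,  0.0279, -0.1114]), array([-27.4681,  39.083 , -66.3397]))
```

{"op": "jog_arm", "data": {"targets": "-0.03 0 -0.035 -0.5 1 -1 0;-0.068 0.001 -0.073 -2.7 3.9 -6.6 0;-0.11 0.003 -0.115 -7 10 -17 0;-0.146 0.004 -0.151 -13.7 19.5 -33 0;-0.146 0.004 -0.151 -13.7 19.5 -33 0;-0.146 0.004 -0.151 -13.7 19.5 -33 0;-0.16 0.013 -0.14 -18.5 26 -44 0;-0.185 0.028 -0.111 -27.5 39 -66 0"}}

```text
clock: 33.85
tool_pos: [0.5685, -0.0752, 0.2241]
orientation: [-173.3, 17.4, -135.3]
force: [2.8, -0.2, 0.0]
opening: 0.0436
```

Run:
```python
from h import *
np.set_printoptions(precision=4,suppress=True)
p,R,o=cur(); print(p,o["orientation"],o["joint_pos"],o["force"])
print(shift([.625,-.0577,.26],Rn.from_euler("xyz",[180,0,-108.3],degrees=True)))
```

```text
[ 0.5685 -0.0752  0.2241] [-173.2749   17.3554 -135.2831] [  8.7404   2.2748 -23.0963  -6.2452 -46.7696 -51.4861] [ 2.7934 -0.2283  0.0232]
(array([-0.0608, -0.0293, -0.0153]), array([-10.6386,  15.4522, -27.763 ]))
```

Run:
```python
from h import *
np.set_printoptions(precision=4,suppress=True)
print(shift([.641,-.0577,.18],Rn.from_euler("xyz",[180,0,-108.3],degrees=True)))
```

```text
(array([-0.0478, -0.0312,  0.0652]), array([-10.6386,  15.4522, -27.763 ]))
```

{"op": "jog_arm", "data": {"targets": "-0.03 -0.015 -0.015 -5 8 -14 0;-0.061 -0.029 -0.015 -10.6 15.4 -27.7 0;-0.061 -0.029 -0.015 -10.6 15.4 -27.7 0;-0.061 -0.029 -0.015 -10.6 15.4 -27.7 0;-0.061 -0.029 -0.015 -10.6 15.4 -27.7 0;-0.061 -0.029 -0.015 -10.6 15.4 -27.7 0;-0.061 -0.029 -0.015 -10.6 15.4 -27.7 0;-0.061 -0.029 -0.015 -10.6 15.4 -27.7 0"}}

```text
clock: 34.85
tool_pos: [0.6248, -0.0576, 0.2604]
orientation: [-179.9, 0.1, -108.4]
force: [-0.6, 0.2, -0.3]
opening: 0.0439
```

Run:
```python
from h import *
np.set_printoptions(precision=4,suppress=True)
p,R,o=cur(); print(p,o["orientation"],o["joint_pos"])
w=snapshot("wrist"); save(w,"w19"); cv2.imwrite("pics/w19c.png",cv2.resize(w["img"][40:260,135:435,::-1],(780,572),interpolation=cv2.INTER_CUBIC))
print(shift([.641,-.0577,.15],Rn.from_euler("xyz",[180,0,-108.3],degrees=True)))
```

```text
[ 0.6248 -0.0576  0.2604] [-179.8986    0.0924 -108.4146] [ 12.5187  14.9417  -2.8384  -0.0285 -72.0854 -30.9246]
(array([-0.0048, -0.0152,  0.1103]), array([-0.092 ,  0.0847, -0.1055]))
```

View pics/w19c.png

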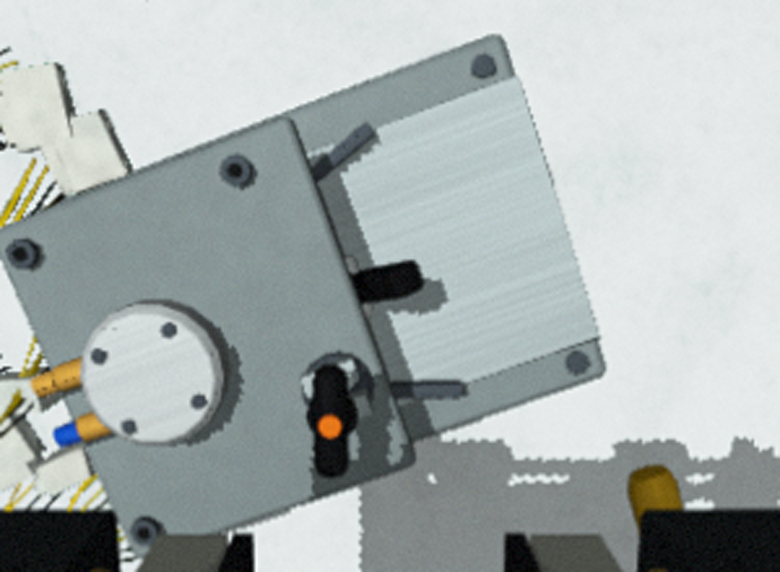

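Run:
```python
from h import *
s=ld("w19")
f=lambda X:(proj(s,w_of_press(X))[0]-[135,40])*2.6
for X in ([-72,-6,66],[-72,6,66],[-78,0,62.5],[-66,0,69.5],[-52,-68,70],[-52,68,70],[25,0,90],[-34,29,129]): print(X,f(X))
print(onplane(s,(261.9,204.2),.129))
```

```text
[-72, -6, 66] [402.65983022 260.42914668]
[-72, 6, 66] [413.5866076  291.57104204]
[-78, 0, 62.5] [423.26924547 269.60984865]
[-66, 0, 69.5] [392.76152514 282.61641597]
[-52, -68, 70] [289.23597702 112.33900325]
[-52, 68, 70] [418.12870889 465.35474023]
[25, 0, 90] [148.64104474 377.70034581]
[-34, 29, 129] [329.60903268 425.34484743]
[[ 0.64016966 -0.05732889  0.129     ]]
```

{"op": "jog_arm", "data": {"targets": "-0.0048 -0.015 0.03 0 0 0 -0.1;-0.0048 -0.015 0.08 0 0 0 -0.1;-0.0048 -0.015 0.105 0 0 0 -0.1;-0.0048 -0.015 0.105 0 0 0 -0.1;-0.0048 -0.015 0.12 0 0 0 -0.1;-0.0048 -0.015 0.135 0 0 0 -0.1;-0.0048 -0.015 0.1405 0 0 0 -0.1;-0.0048 -0.015 0.1405 0 0 0 -0.1"}}

```text
clock: 35.9
tool_pos: [0.6407, -0.0576, 0.1194]
orientation: [-179.9, 0.1, -108.4]
force: [-0.1, -0.7, 0.8]
opening: 0.0397
```

Run:
```python
from h import *
np.set_printoptions(precision=4,suppress=True)
p,R,o=cur(); print(p,o["orientation"],o["opening"],o["force"])
w=snapshot("wrist"); save(w,"w20"); cv2.imwrite("pics/w20c.png",cv2.resize(w["img"][120:300,180:380,::-1],(600,540),interpolation=cv2.INTER_CUBIC))
```

```text
[ 0.6407 -0.0576  0.1194] [-179.9459    0.0615 -108.4044] 0.039705620754489086 [-0.0925 -0.6584  0.8228]
```

View pics/w20c.png

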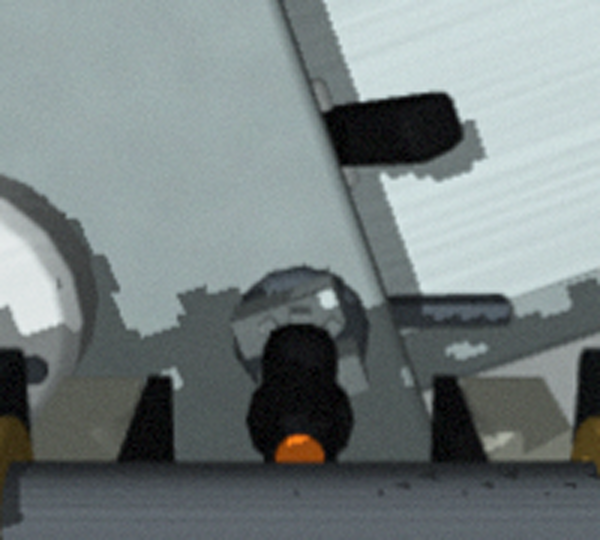

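Centred on the bar. Close, then lift out of the notch.

{"op": "jog_arm", "data": {"targets": "0 0 0 0 0 0 -0.4;0 0 0 0 0 0 -0.7;0 0 0 0 0 0 -1;0 0 0 0 0 0 -1;0 0 -0.001 0 0 0 -1;0 0 -0.0025 0 0 0 -1;0 0 -0.0045 0 0 0 -1;0 0 -0.0045 0 0 0 -1"}}

```text
clock: 36.95
tool_pos: [0.6408, -0.0576, 0.1239]
orientation: [-179.9, 0.1, -108.4]
force: [4.9, -1.3, -12.9]
opening: 0.0105
```

Run:
```python
from h import *
np.set_printoptions(precision=4,suppress=True)
p,R,o=cur(); print(p,o["orientation"],o["opening"],o["force"])
```

```text
[ 0.6408 -0.0576  0.1239] [-179.9395    0.071  -108.407 ] 0.010464206675373079 [  4.8895  -1.2635 -12.9196]
```

{"op": "jog_arm", "data": {"targets": "0 0 -0.0007 0 0 4 -1;0 0 -0.0007 0 0 13 -1;0 0 -0.0007 0 0 23 -1;0 0 -0.0007 0 0 33 -1;0 0 -0.0007 0 0 43 -1;0 0 -0.0007 0 0 53 -1;0 0 -0.0007 0 0 63 -1;0 0 -0.0007 0 0 70 -1"}}

```text
clock: 37.95
tool_pos: [0.6412, -0.058, 0.1244]
orientation: [180.0, 0.1, -178.7]
force: [6.4, -3.3, -12.5]
opening: 0.0105
```

Run:
```python
from h import *
np.set_printoptions(precision=4,suppress=True)
p,R,o=cur(); print(p,o["orientation"],o["opening"],o["force"],o["moment"])
s=snapshot("wrist"); save(s,"w21"); b=s["img"][160:300,180:380,::-1]
cv2.imwrite("pics/c21.png",cv2.resize(b,(600,420),interpolation=cv2.INTER_CUBIC))
```

```text
[ 0.6412 -0.058   0.1244] [ 179.9872    0.1072 -178.6836] 0.010453437498684666 [  6.3687  -3.3168 -12.5313] [-1.4283 -2.5024 -0.0514]
```

View pics/c21.png

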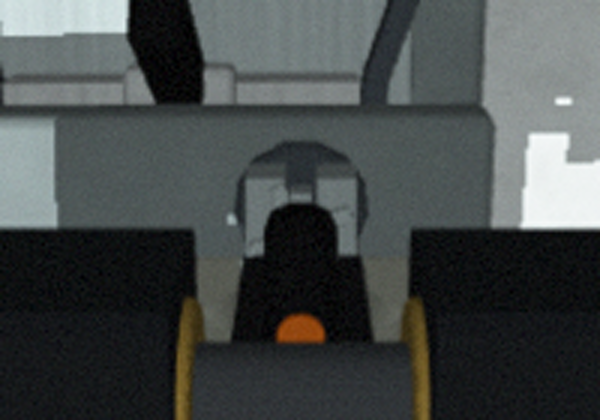

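{"op": "jog_arm", "data": {"targets": "0 0 0.002 0 0 0 -1;0 0 0.005 0 0 0 -1;0 0 0.008 0 0 0 -1;0 0 0.011 0 0 0 -1;0 0 0.0135 0 0 0 -1;0 0 0.015 0 0 0 -1;0 0 0.015 0 0 0 -1;0 0 0.015 0 0 0 -1"}}

```text
clock: 39.0
tool_pos: [0.6414, -0.0581, 0.1096]
orientation: [180.0, 0.1, -179.0]
force: [4.0, -2.5, -5.9]
opening: 0.0106
```

Run:
```python
from h import *
np.set_printoptions(precision=4,suppress=True)
p,R,o=cur(); print(p,o["orientation"],o["opening"],o["force"],o["moment"])
```

```text
[ 0.6414 -0.0581  0.1096] [ 179.9904    0.1318 -179.0053] 0.010596588089322666 [ 4.0157 -2.5037 -5.868 ] [-1.0065 -1.5659 -0.0134]
```

{"op": "jog_arm", "data": {"targets": "0 0 0 0 0 0 -0.6;0 0 0 0 0 0 -0.1;0 0 0 0 0 0 -0.1;0 0 0 0 0 0 -0.1;0 0 -0.02 0 0 0 -0.1;0 0 -0.06 0 0 0 -0.1;0.02 0 -0.11 0 0 0 -0.1;0.06 0 -0.15 0 0 0 -0.1"}}

```text
clock: 40.0
tool_pos: [0.5813, -0.0592, 0.2609]
orientation: [-180.0, 0.2, -179.0]
force: [-0.4, 0.3, -0.0]
opening: 0.0393
```

Run:
```python
from h import *
np.set_printoptions(precision=4,suppress=True)
p,R,o=cur(); print(p,o["orientation"],o["opening"],o["force"])
w=snapshot("wrist"); save(w,"w22"); s=snapshot("side"); save(s,"s22")
r=[models.spot_point("plunger_grip",x)[:1] for x in (w,s)]; print(r)
b=s["img"][180:250,275:375,::-1]
cv2.imwrite("pics/c22.png",np.vstack([cv2.resize(w["img"][110:300,150:370,::-1],(440,300)),cv2.resize(b,(440,300),interpolation=cv2.INTER_CUBIC)]))
C=cloud(w); Z=C[...,2]; m=(Z>.1)&(Z<.14)&(abs(C[...,0]-.641)<.03)&(abs(C[...,1]+.058)<.02)
Q=C[m]; print(len(Q),np.median(Q[:,2]),np.percentile(Q[:,2],[10,90]),cv2.minAreaRect((Q[:,:2]*1000).astype(np.float32)))
m=(Z>.1)&(Z<.14);
```

```text
[ 0.5813 -0.0592  0.2609] [-179.9883    0.1595 -179.0049] 0.039313058285918544 [-0.3554  0.2707 -0.0006]
[[{'uv': [280.6, 256.3], 'conf': 0.86}], [{'uv': [323.0, 204.3], 'conf': 0.61}]]
465 0.11754172752784289 [0.1078 0.1191] ((637.4353637695312, -57.79655838012695), (30.807727813720703, 15.537283897399902), 1.184140682220459)
```

View pics/c22.png

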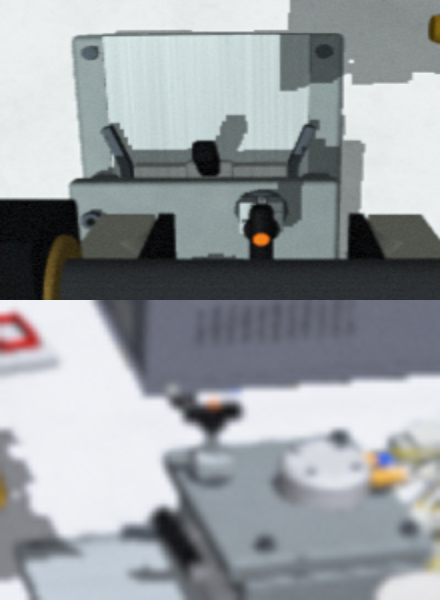

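Run:
```python
from h import *
s=ld("w22"); 
for X in ([-50,-42,28],[-50,42,28],[-50,0,16],[-78,0,62.5],[-52,68,70],[-140,75,16]): print(X,proj(s,w_of_press(X)))
cv2.imwrite("pics/w22c.png",cv2.resize(s["img"][180:240,190:330,::-1],(784,336),interpolation=cv2.INTER_CUBIC))
s=snapshot("scene"); save(s,"sc22")
```

```text
[-50, -42, 28] [[216.03927681 215.09370904]]
[-50, 42, 28] [[292.11290741 214.62097563]]
[-50, 0, 16] [[254.73330858 211.92793555]]
[-78, 0, 62.5] [[250.87347892 197.39033939]]
[-52, 68, 70] [[319.61804371 224.23073208]]
[-140, 75, 16] [[322.56407449 130.78097294]]
```

View pics/w22c.png

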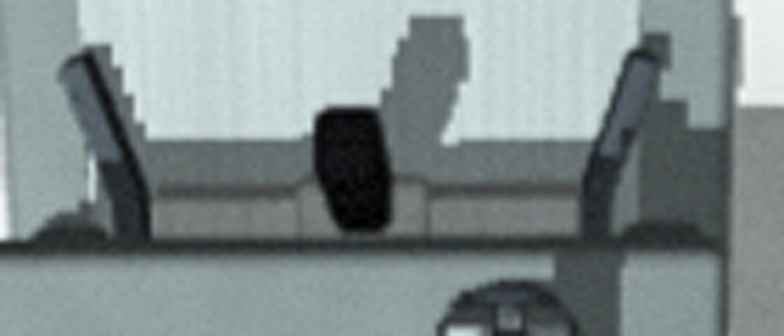

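View pics/sc22.png

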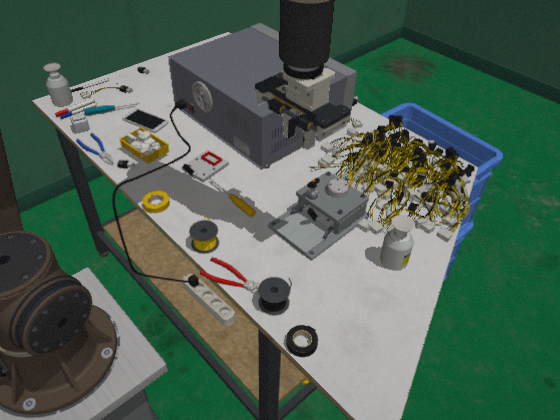

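Run:
```python
from h import *
s=ld("w18"); cv2.imwrite("pics/w18c.png",cv2.resize(s["img"][240:350,190:380,::-1],(780,451),interpolation=cv2.INTER_CUBIC))
a=ld("scene1")
b=ld("sc22")
for nm in ("spare_plate","spirit_bottle","tape_black","spool_black","spool_yellow","tape_yellow","side_cutter","screwdriver_a"):
    q=models.cut_out(nm,b)[:1] if False else None
d=cv2.absdiff(a["img"],b["img"]).max(2)>40; im=b["img"][:,:,::-1].copy(); im[d]=(255,0,255); cv2.imwrite("pics/diff.png",im)
```

```text
(no output)
```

View pics/w18c.png

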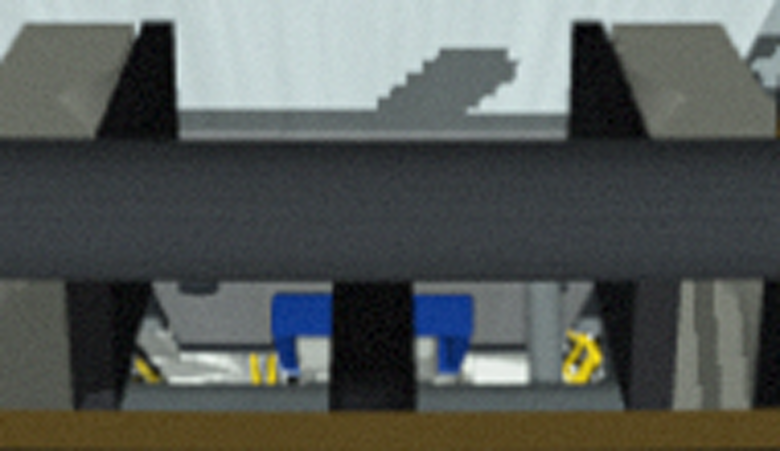

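View pics/diff.png

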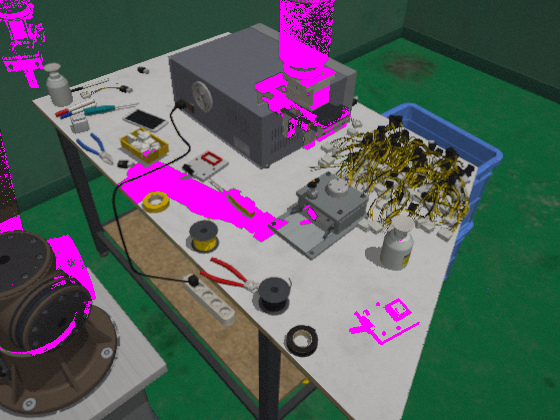

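```bash
python3 -c "
from plant import job; print(job.close_job())"
```

```text
the job is handed in; nothing more can be done
None
```

The connector press is loaded as asked, and the job was handed in at about 40 s with the arm well clear.

**What I did**
1. I pulled up the T-grip, turned it 70° counter-clockwise and parked it in the notch. It stayed up by itself.
2. My first try carried the plate with the gripper at the handle's 30° slope. The arm could not reach the press at that angle because of joint limits. I set the plate back where it came from and regripped the handle at a 45° tilt.
3. I lowered the plate onto the bed and slid it in until it stopped against the back stop.
4. I then lifted the T-grip, turned it back 70°, lowered it into the slot and let go.

**Last checks**
- **Plate:** A further push did not move it. It stopped at press x about +0.5 mm by my estimate. In the final wrist view, the plate and handle appear about 2 mm further in than expected. That disagrees slightly with the push, but is within the camera calibration.
- **Plunger:** The top of the T-grip is at 0.1175 m, the same as at the start, with its bar along press x. The pin went down freely into the slot.
- **Housing:** It was last seen in the blue nest just after I let go of the handle. The bridge hides it from the final views.
- **Bench:** The before-and-after comparison in the scene camera shows only the plate, the arm and its shadow changed.
- **Forces:** The largest wrist-force reading I saw was about 15 N.

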